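Kit the tray for a rover drive repair

TASK

Make up the drive kit in the black tray: lay the small black speed controller flat in the recess of the grey insert with its length along the recess, stand the blue cell upright in either well of the orange insert, and set both hexagonal hubs down flat in the recess of the blue insert, side by side with a flat face of one touching a flat face of the other. Leave the look-alikes where they are: the larger black brick, the violet cell and the brass hub with the round flange.

Things in the scene. Friction and masses are not known exactly. Their poses are not given: they have to be found in the camera images.
- controller_center (a point): motor speed controller: black box with faint orange marks on top, 56 x 35 x 18 mm, the smaller of the two loose black boxes on the bare wood, lying flat. The point is at its centre, 9 mm above its underside; x along the 56 mm length, z up. 50 g, loose.
- blue_cell_center (a point): BLUE round battery cell standing upright, 18 mm in diameter and 66 mm tall. The point is at its centre, 33 mm above its underside; z up along it. 46 g, loose, tips over if knocked.
- hub_a_center (a point): machined SILVER aluminium wheel hub with a HEXAGONAL flange, standing flange down: flange 36 mm across flats (41.6 mm across corners), 10 mm thick; on it a round boss 20 mm in diameter and 14 mm tall (24 mm in all) with a dark bore, to grip it by. The point is at its centre, 12 mm above its underside. z up along the boss; its x axis is square to one of the flats (flats face 0, 60, 120 ... degrees from x). 60 g, loose. There are two alike; which is which does not matter.
- hub_b_center (a point): machined SILVER aluminium wheel hub with a HEXAGONAL flange, standing flange down: flange 36 mm across flats (41.6 mm across corners), 10 mm thick; on it a round boss 20 mm in diameter and 14 mm tall (24 mm in all) with a dark bore, to grip it by. The point is at its centre, 12 mm above its underside. z up along the boss; its x axis is square to one of the flats (flats face 0, 60, 120 ... degrees from x). 60 g, loose. There are two alike; which is which does not matter.
- brick_center (a point): look-alike, to be left alone: larger black inverter brick with a pale label on top, 71 x 45 x 22 mm, lying flat. The point is at its centre, 11 mm above its underside; x along the 71 mm length. Loose.
- violet_cell_center (a point): look-alike, to be left alone: VIOLET round battery cell standing upright, 18 mm in diameter and 66 mm tall. The point is at its centre, 33 mm above its underside. Loose, tips over if knocked.
- hub_round_center (a point): look-alike, to be left alone: brass-coloured hub with a ROUND flange 40 mm in diameter and 10 mm thick, the same boss 20 mm in diameter and 24 mm tall in all. The point is at its centre, 12 mm above its underside. Loose.
- insert_controller_floor (a point): GREY tray insert with one shallow rectangular recess for the speed controller, 72 mm (along x) by 51 mm (along y), 6 mm deep. Block 92 mm (x) by 66 mm (y) by 16 mm tall lying fixed in a black kit tray (288 x 76 mm, rim 11 mm high) on the green mat, beside the other two inserts, in any order; its top is 22 mm above the worktop. The point is the centre of the recess floor, 16 mm above the worktop; z up.
- insert_cells_floor (a point): ORANGE tray insert with two round wells for cells, each 32 mm in diameter and 12 mm deep, their centres 23 mm to either side of the middle along x. Block 92 mm (x) by 66 mm (y) by 16 mm tall lying fixed in a black kit tray (288 x 76 mm, rim 11 mm high) on the green mat, beside the other two inserts, in any order; its top is 22 mm above the worktop. The point is midway between the wells at the height of their floors, 10 mm above the worktop; z up.
- insert_hubs_floor (a point): BLUE tray insert with one rectangular recess for the hubs, 84 mm (along x) by 56 mm (along y), 8 mm deep. Block 92 mm (x) by 66 mm (y) by 16 mm tall lying fixed in a black kit tray (288 x 76 mm, rim 11 mm high) on the green mat, beside the other two inserts, in any order; its top is 22 mm above the worktop. The point is the centre of the recess floor, 14 mm above the worktop; z up.
Mind the look-alikes: they are no part of the job. What is shaped like the part that bears blue_cell_center but green is not meant.

How it is judged:
At the end, for the whole second after the job is handed in: Controller flat on the grey recess floor (12 mm, 20 degrees); blue cell upright on the floor of an orange well; both hexagonal hubs flat on the blue recess floor, flat to flat, centres at most 38.2 mm apart (36 is touching); all at rest, look-alikes moved less than 20 mm (horizontal distance between controller_center and insert_controller_floor below 0.012 m and z of controller_center in the frame of insert_controller_floor below 0.0125 m and angle between the x axis of controller_center and the x axis of insert_controller_floor, either way round below 0.35 rad and angle between controller_center's own z axis and vertical below 0.12 rad and horizontal distance between blue_cell_center and insert_cells_floor below 0.036 m and z of blue_cell_center in the frame of insert_cells_floor below 0.037 m and angle between blue_cell_center's own z axis and vertical below 0.15 rad and horizontal distance between each of hub_a_center, hub_b_center and insert_hubs_floor below 0.045 m and z of each of hub_a_center, hub_b_center in the frame of insert_hubs_floor below 0.0155 m and angle between each of hub_a_center, hub_b_center's own z axis and vertical below 0.1 rad and horizontal distance between hub_a_center and hub_b_center below 0.0382 m and linear speed of each of controller, blue_cell, hub_a, hub_b below 0.02 m/s).
It fails at once if the larger black brick is shifted by more than 20 mm or knocked over (distance of brick_center from where it was at the start of the episode above 0.02 m or angle between brick_center's own z axis and vertical above 0.3 rad).
It fails at once if the violet cell is shifted by more than 20 mm or knocked over (distance of violet_cell_center from where it was at the start of the episode above 0.02 m or angle between violet_cell_center's own z axis and vertical above 0.3 rad).
It fails at once if the round-flanged hub is shifted by more than 20 mm or knocked over (distance of hub_round_center from where it was at the start of the episode above 0.02 m or angle between hub_round_center's own z axis and vertical above 0.3 rad).
It also fails if it takes over 93 s, if anything falls off the work surface, if the arm or the gripper's body presses on something with over 40 N, if the wrist force passes 120 N, or if a joint passes its speed limit or range.

ROBOT

A 6-joint arm with a two-finger parallel gripper is mounted at the origin on a cart in front of the work surface, level with it; the furniture and walls round the work are solid. World frame = base frame: x ahead of the robot, y to its left, z up, the work surface at z = 0. Lengths are in m, angles in rad, forces in N, time in s.
With the tool pointing down it reaches from about 0.35 to 0.775 m from the base axis. Payload 5.5 kg.
Tool frame: the origin (TCP) lies at the very end of the fingers, on their centre line; the grasp point (between the pads) lies 19 mm behind it; z points along the fingers, y is the line along which they close (so a half turn about z gives the same grasp; the last joint's range is limited). The gripper opens to 85 mm and grips with 20 to 120 N. Pads are 22 mm wide; open, the fingers measure 114 mm over their backs; the gripper's body (76 mm by 85 mm) begins 54 mm behind the grasp point. The pads swing forward as they close: fully open they stand 13 mm farther back than shut.
Start: joints at [1.124, 0.313, 0.046, 1.304, 0, 1.431], TCP at [0.174, 0.548, 0.199] pointing down, gripper open.
Joint ranges: [-2.76, 2.76], [-0.86, 1.69], [-1.03, 1.26], [-2.2, 2.34], [-1.47, 1.5], [-3.14, 3.14]. Speed limits (rad/s): [2.57, 2.57, 3.14, 3.14, 3.14, 3.14].

INTERFACE

Orientations are given as a rotation vector (axis times angle).
In Python, from plant import * gives the robot as it stands.
- The arm moves only by the tool drive_tool, never from a script. Its argument "moves" is a list that holds one entry, the list of rows, each a list of 7 numbers: the shift along the tool's x, y, z in m, then the turn, a rotation vector about the tool's x, y, z in units of 5 degrees (1.0 is 5 degrees), then the opening, from 0 (shut) to 1 (fully open). In form: [[[x, y, z, rx, ry, rz, jaw], ...]]. A call has 1 to 20 rows; each row shifts and turns the commanded pose from where the row before left it, along the tool's axes as they then stand; what a row does not reach is not made up. A row lasts 1/10 s, in which the tool goes at most 50 mm and 8.59 degrees, less where a joint would pass 70% of its speed; a pose out of reach is approached as far as the arm can. A call is refused whole if a number of a shift passes 0.05 or a number of a turn 1, either way. A call with a gripper value outside its range is refused whole. The fingers move at their own pace and stop on an object; the grip force is fixed at half the most. Time passes only in rows, so rows that do not move let the fingers close. It gives the time, the measured TCP pose, the force, the opening and the grip force at its end, in the units of the state.
- get_obs(): the state, without advancing time (a new reading comes with each control period).
- camera(name): name is "scene" or "top"; returns a dict with "color" (384x512x3 uint8, blue, green, red), "z_map" (384x512 float32, m along the optical axis (not along the pixel's ray), 0 where there is no reading), "fx", "fy", "cx", "cy" (pixels), "k1" (the pictures are not rectified: a ray, as slopes to the right and down, at radius r is drawn at 1 + k1 r^2 times it, then the intrinsics apply), "pose" (4x4, takes a point from camera to world coordinates). Camera axes: x right, y down, z forward; pixel columns grow to the right and rows downward; lengths in m; the calibration is good to about 2 mm. A picture is of the moment at which its call begins.
- finish_job(): hands the job in; it is judged then, once.
The state is a dict: "clock": time; "qpos": joint angles; "qvel": joint speeds; "effort": joint torques, N m; "tcp_pos": TCP position; "tcp_rot": TCP orientation; "wrist_force": force on the tool from outside, world axes, zero at the start; "ft_torque": the same for the moment, N m; "grip_width": opening from 0.0 (shut) to 1.0 (fully open); "grip_force": force on a finger pad.
Only numpy, scipy, OpenCV 4.12 (cv2) and the standard library are available. Lean on these libraries where they do the work, as an engineer would, in place of code of your own. Each camera call takes 0.05 s, during which the arm holds its last target. There are 200 camera calls.

## Working session

There is one attempt and no reset: what is moved stays moved. The work goes in short steps, Python scripts to look and compute and a tool call to move; the robot and the scene stay as the last step left them, time stands still between calls to the robot, and variables do not carry over. Pictures are saved under pics/ and viewed, at most 19 in all, crops included, and the job is handed in when it is done.

Besides the shell and the picture viewer there is one more tool, called after "Emit:" as name(argument=value, ...) on one line, values as JSON. drive_tool: Moves the arm, as the interface text tells. Its arguments: {"type":"object","properties":{"moves":{"type":"array"}},"required":["moves"]}

```bash
mkdir -p pics; ls; python3 - <<'E'
from plant import *
import cv2,numpy as np
for n in("top","scene"):
    c=camera(n); cv2.imwrite(f"pics/{n}0.png",cv2.resize(c["color"],(800,600),interpolation=cv2.INTER_CUBIC))
    np.savez(f"{n}0.npz",**c)
    print(n,c["fx"],c["fy"],c["cx"],c["cy"],c["k1"]);print(c["pose"].round(4))
o=get_obs();print(o)
E
```

```text
pics
top 374.53061271225755 374.53061271225755 252.07000712184052 185.1251587075563 -0.06619291253189719
[[-0.0222 -0.9976  0.066   0.39  ]
 [-0.9997  0.0216 -0.0099 -0.0504]
 [ 0.0084 -0.0662 -0.9978  1.1695]
 [ 0.      0.      0.      1.    ]]
scene 377.6441778941426 377.6441778941426 258.0942271914724 189.01788688402362 0.0035660523255231606
[[ 0.6931 -0.3587  0.6252 -0.1293]
 [-0.7205 -0.3717  0.5855 -0.57  ]
 [ 0.0224 -0.8562 -0.5161  0.5197]
 [ 0.      0.      0.      1.    ]]
{'clock': 0.1, 'qpos': array([1.12437595e+00, 3.13900352e-01, 4.50475741e-02, 1.30360262e+00,
       1.61818576e-05, 1.43122486e+00]), 'qvel': array([ 0.00060377,  0.00022174,  0.00190326,  0.00046766, -0.00094385,
        0.001411  ]), 'effort': array([ 3.42337858e-03, -4.81727636e+01,  2.99242902e+01,  1.28065195e-02,
       -6.66253050e-05, -1.65996352e-05]), 'tcp_pos': array([0.17343946, 0.54766239, 0.19829388]), 'tcp_rot': array([-4.80032683e-01, -3.10420022e+00,  2.48726625e-03]), 'wrist_force': array([ 0.42275359, -0.32963134,  0.45228882]), 'ft_torque': array([ 0.01493346, -0.00221699, -0.02065259]), 'grip_force': 0.0, 'grip_width': 0.9997092395062385}
```

View pics/top0.png

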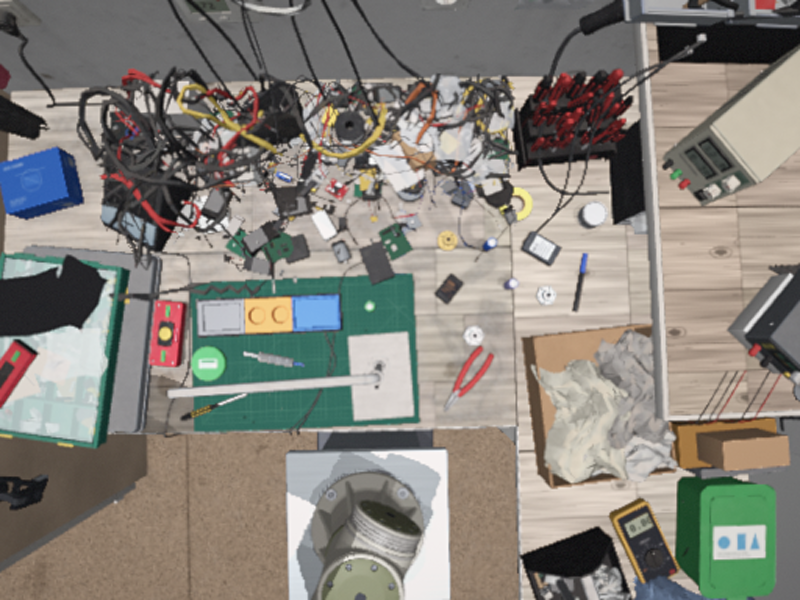

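View pics/scene0.png

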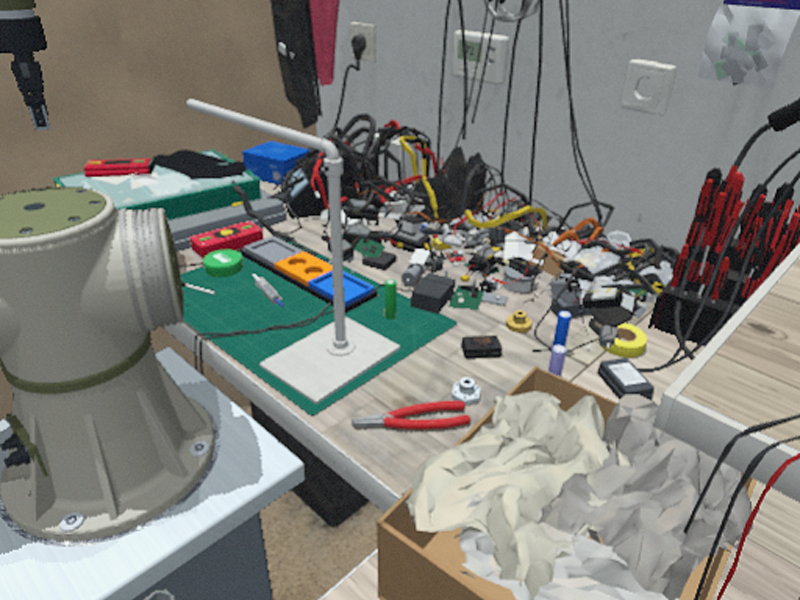

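The top view (800-px scale) shows these:
- **Tray:** grey at (220,316), orange at (268,315) and blue at (316,312).
- **Black boxes:** (450,289) is small with orange marks, so it is the controller. (540,248) has a pale label, so it is the brick.
- **Cells:** blue at (489,244), violet at (511,284), and green at (369,306) on the mat.
- **Hubs:** silver at (473,336) and (546,296), brass at (447,240).
- **Obstacle:** a stand with its post at (378,375) and a boom to the left, in front of the tray.

I'll confirm with an enlarged crop and measure heights.

```bash
cat > h.py <<'E'
import numpy as np, cv2
def load(n): return dict(np.load(n+".npz"))
def ray(c,px):
    K=np.array([[c["fx"],0,c["cx"]],[0,c["fy"],c["cy"]],[0,0,1]],float)
    s=cv2.undistortPoints(np.array(px,float).reshape(-1,1,2),K,np.array([float(c["k1"]),0,0,0])).reshape(-1,2)
    return np.c_[s,np.ones(len(s))]
def onplane(c,px,z):
    d=ray(c,px)@c["pose"][:3,:3].T; o=c["pose"][:3,3]
    return o+d*((z-o[2])/d[:,2])[:,None]
def cloud(c):
    v,u=np.mgrid[0:384,0:512]; px=np.c_[u.ravel(),v.ravel()]
    p=ray(c,px)*c["z_map"].reshape(-1,1)
    return (p@c["pose"][:3,:3].T+c["pose"][:3,3]).reshape(384,512,3)
E
python3 - <<'E'
from h import *
c=load("top0"); P=cloud(c)
im=c["color"]
a=cv2.resize(im[140:230,265:365],(800,720)[:2],interpolation=cv2.INTER_CUBIC)[:600]
cv2.imwrite("pics/crop1.png",a)
b=cv2.resize(im[165:265,100:265],(800,485),interpolation=cv2.INTER_CUBIC); cv2.imwrite("pics/crop2.png",b)
def q(n,u,v): print(n,u/1.5625,v/1.5625,P[int(v/1.5625),int(u/1.5625)].round(3))
for n,u,v in [("ctrl",450,289),("blue",489,244),("viol",511,284),("hubA",473,336),("hubB",546,296),("brass",447,240),("brick",540,248),("grey",220,316),("orange",268,315),("blueins",316,312),("post",378,370),("boom",350,380),("boom",250,387),("boomend",175,393),("green",369,306),("blackbox",378,262),("edgebin",530,340),("greendisc",208,363)]: q(n,u,v)
# tall things in workspace
for z0 in (0.03,0.06,0.1,0.2,0.3):
    m=(P[...,2]>z0)&(P[...,0]>.2)&(P[...,0]<.6)&(abs(P[...,1])<.5)
    print(z0,m.sum(), P[m].max(0).round(3) if m.any() else '')
E
```

```text
ctrl 288.0 184.96 [ 0.467 -0.173  0.017]
blue 312.96 156.16 [ 0.546 -0.241  0.068]
viol 327.04 181.76 [ 0.471 -0.284  0.065]
hubA 302.72 215.04 [ 0.371 -0.212  0.027]
hubB 349.44 189.44 [ 0.447 -0.36   0.026]
brass 286.08 153.6 [ 0.563 -0.169  0.02 ]
brick 345.6 158.72 [ 0.544 -0.352  0.021]
grey 140.8 202.24 [0.422 0.285 0.016]
orange 171.52 201.6 [0.423 0.188 0.02 ]
blueins 202.24 199.68 [0.427 0.094 0.012]
post 241.92 236.8 [ 0.324 -0.029  0.199]
boom 224.0 243.2 [0.316 0.008 0.31 ]
boom 160.0 247.68 [0.31  0.154 0.313]
boomend 112.0 251.52 [0.303 0.265 0.311]
green 236.16 195.84 [ 0.435 -0.013  0.067]
blackbox 241.92 167.68 [ 0.521 -0.029  0.033]
edgebin 339.2 217.6 [ 0.363 -0.313  0.079]
greendisc 133.12 232.32 [0.33  0.305 0.024]
0.03 12905 [0.6  0.5  1.17]
0.06 9158 [0.6  0.5  1.17]
0.1 7148 [0.6  0.5  1.17]
0.2 3507 [0.6   0.281 1.17 ]
0.3 1649 [0.39  0.281 1.17 ]
```

View pics/crop1.png

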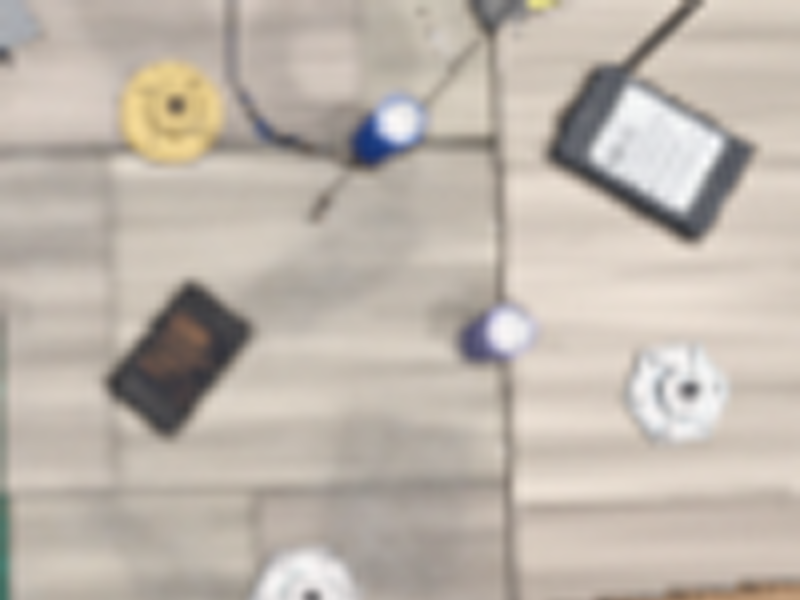

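View pics/crop2.png

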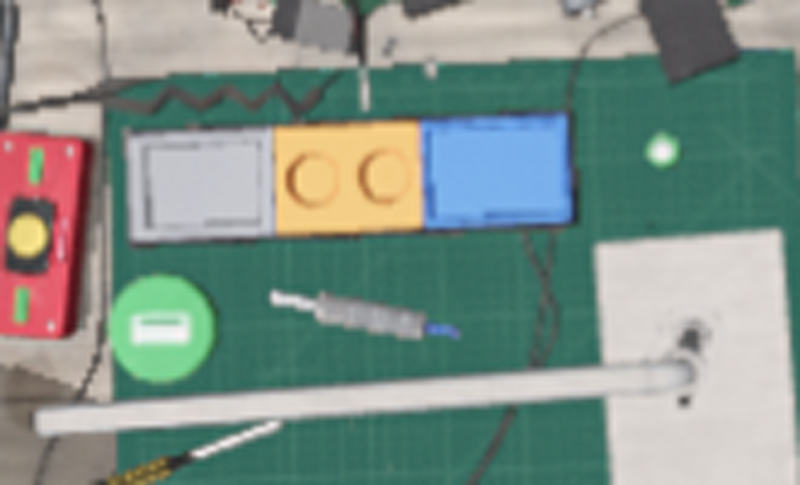

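The crop confirms it. The small box with orange marks at (180,358) is the controller, the box with the white label at (650,150) is the brick, the blue cell is at (400,118), violet at (508,330), brass is round at (172,112), and the silver hex hubs are at (678,390) and (305,597). Next I'll take precise positions.

```bash
cat > m.py <<'E'
from h import *
import sys
def blob(m,u,v,r):
    m=m.astype(np.uint8); w=np.zeros_like(m); w[v-r:v+r+1,u-r:u+r+1]=1
    n,l,s,c=cv2.connectedComponentsWithStats(m*w)
    k=1+np.argmax(s[1:,4]); return (l==k).astype(np.uint8),s[k]
def rect(c,mask,z):
    """subpixel rect on plane z"""
    cn=max(cv2.findContours(mask,0,1)[0],key=len).reshape(-1,2)
    X=onplane(c,cn,z)[:,:2]; r=cv2.minAreaRect((X*1000).astype(np.float32)); v,u=np.nonzero(mask)
    return np.round(r[0],1),np.round(r[1],1),round(r[2],1),(onplane(c,np.c_[u,v],z).mean(0)*1000).round(1)
E
python3 - <<'E'
from m import *
t=load("top0"); P=cloud(t)
hsv=cv2.cvtColor(t["color"],cv2.COLOR_BGR2HSV).astype(int); H,S,V=[hsv[...,i] for i in range(3)]
for n,u,v in [("hubA",303,215),("hubB",349,189),("wood",320,200),("ctrl",288,185),("viol",327,182),("blue",313,156)]: print(n,hsv[v-1:v+2,u-1:u+2].reshape(-1,3)[::4].tolist())
m,s=blob((V<110),288,185,14); print("ctrl",s,rect(t,m,.018))
m,s=blob((H>95)&(H<125)&(S>90),202,200,25); print("blueins",s,rect(t,m,.022))
m,s=blob((H>10)&(H<28)&(S>90),171,201,25); print("orange",s,rect(t,m,.022))
m,s=blob((S<40)&(V>120),141,202,20); print("grey",s,rect(t,m,.022))
for n,u,v in [("hubA",303,215),("hubB",349,189)]:
    m,s=blob((V>185)&(S<25),u,v,11); print(n,s,rect(t,m,.010))
m,s=blob((V>170)&(S<60),314,155,5); print("bluetop",s,rect(t,m,.066))
m,s=blob((V>170)&(S<60),328,181,5); print("violtop",s,rect(t,m,.066))
print("arm pts",[P[y,x].round(3).tolist() for x,y in [(230,372),(237,328),(222,340),(250,345),(215,315),(210,360),(245,350)]])
np.set_printoptions(linewidth=200)
print(V[203:228,292:314:1])
E
```

```text
hubA [[0, 5, 212], [173, 6, 158], [0, 6, 216]]
hubB [[8, 4, 232], [0, 3, 220], [0, 3, 220]]
wood [[16, 20, 166], [16, 22, 153], [16, 24, 159]]
ctrl [[8, 61, 96], [7, 58, 92], [150, 17, 61]]
viol [[129, 16, 223], [131, 9, 237], [127, 10, 225]]
blue [[112, 60, 217], [116, 23, 232], [113, 45, 220]]
ctrl [279 176  17  18 166] (array([ 466.1, -169.3]), array([31.2, 53.2]), 48.8, array([ 465.4, -169.1,   18. ]))
blueins [187 188  32  25 712] (array([424.2,  91.3]), array([72.4, 93.4]), 2.6, array([424.5,  91.4,  22. ]))
orange [157 189  30  25 688] (array([421.7, 187.3]), array([71.7, 90.2]), 1.8, array([421.4, 187.2,  22. ]))
grey [125 191  32  24 687] (array([419.5, 282. ]), array([69.2, 95.3]), 1.1, array([419.2, 281.5,  22. ]))
hubA [297 208  16  13 135] (array([ 369.1, -218.9]), array([45.5, 37.6]), 25.0, array([ 371.6, -218.8,   10. ]))
hubB [343 182  14  14 136] (array([ 449.6, -365.8]), array([41.3, 40.7]), 88.7, array([ 450.1, -365.9,   10. ]))
bluetop [309 150  11   8  65] (array([ 553.5, -248.1]), array([30.1, 21.1]), 88.9, array([ 555.6, -250.5,   66. ]))
violtop [326 176   8  
[... 1838 characters left out ...]
1 178 194 213 221 222 222 216 200 179 181 188 191 188 183 177]
 [176 179 178 175 166 161 164 163 171 178 176 176 174 165 151 149 165 179 185 184 180 176]
 [171 175 177 174 167 160 162 165 168 169 167 161 150 144 164 181 179 176 179 179 177 173]
 [173 176 179 178 172 164 163 164 165 166 160 148 147 170 193 199 186 174 173 172 171 168]
 [175 178 179 180 176 166 164 163 163 162 146 144 173 196 203 194 175 167 169 170 167 164]
 [178 178 180 183 180 170 167 168 165 154 144 172 198 207 201 180 165 167 172 172 165 151]
 [185 183 184 189 188 179 175 174 160 145 169 198 210 204 182 165 170 177 179 173 156 148]
 [188 184 184 189 189 181 180 177 153 159 195 209 206 186 164 168 178 183 183 170 156 177]]
```

```bash
python3 - <<'E'
from m import *
t=load("top0"); s=load("scene0")
def prj(c,X):
    p=(np.array(X)-c["pose"][:3,3])@c["pose"][:3,:3]; a=p[:2]/p[2]; a=a*(1+c["k1"]*(a@a)); return a*c["fx"]+[c["cx"],c["cy"]]
G=cv2.cvtColor(t["color"],cv2.COLOR_BGR2GRAY).astype(float)
# hubs: bore centroid (darkness) & flange moments, hex phase
for n,u,v in [("hubA",303,215),("hubB",349,189)]:
    w=G[v-4:v+5,u-4:u+5]; k=np.clip(195-w,0,None)**2; yy,xx=np.mgrid[v-4:v+5,u-4:u+5]
    b=[(k*xx).sum()/k.sum(),(k*yy).sum()/k.sum()]
    big=cv2.resize(t["color"][v-12:v+13,u-12:u+13],None,fx=8,fy=8,interpolation=cv2.INTER_CUBIC)
    h=cv2.cvtColor(big,cv2.COLOR_BGR2HSV); m=((h[...,2]>200)&(h[...,1]<30)).astype(np.uint8)
    m=cv2.morphologyEx(m,cv2.MORPH_OPEN,np.ones((9,9)))
    cs=max(cv2.findContours(m,0,1)[0],key=cv2.contourArea); cs=cv2.convexHull(cs).reshape(-1,2)
    f=np.zeros_like(m); cv2.fillPoly(f,[cs],1); y,x=np.nonzero(f)
    ctr=onplane(t,[[(x.mean()+.5)/8-.5+u-12,(y.mean()+.5)/8-.5+v-12]],.010)[0]
    X=onplane(t,(cs+.5)/8-.5+[u-12,v-12],.010)[:,:2]-ctr[:2]
    th=np.linspace(0,2*np.pi,360,endpoint=False); sup=(X@np.array([np.cos(th),np.sin(th)])).max(0)
    F=np.fft.fft(sup)/360; print(n,"bore",onplane(t,[b],.024)[0].round(4),"flange",ctr.round(4),"r",sup.mean().round(4),"amp6",(2*abs(F[6])*1000).round(2),"flatdir",((np.degrees(-np.angle(F[6]))+180)/6%60).round(1), [round(2000*abs(F[i]),2) for i in (1,2,3,4,5)])
    sc=prj(s,[*ctr[:2],.012]); print("scene px",sc.round(1))
for n,X in [("ctrl",[.466,-.169,.009]),("blue",[.5545,-.249,.066]),("viol",[.4705,-.292,.066]),("bluelow",[.5545,-.249,0])]: print(n,prj(s,X).round(1))
im=cv2.resize(s["color"][175:275,260:410],(800,533),interpolation=cv2.INTER_CUBIC); cv2.imwrite("pics/crop3.png",im)
E
```

```text
hubA bore [ 0.3729 -0.2171  0.024 ] flange [ 0.3722 -0.2172  0.01  ] r 0.0189 amp6 0.1 flatdir 54.5 [np.float64(0.05), np.float64(0.15), np.float64(0.33), np.float64(0.03), np.float64(0.07)]
scene px [297.7 248.8]
hubB bore [ 0.4495 -0.3639  0.024 ] flange [ 0.4481 -0.364   0.01  ] r 0.0494 amp6 0.24 flatdir 14.7 [np.float64(0.57), np.float64(1.09), np.float64(0.35), np.float64(6.51), np.float64(0.1)]
scene px [380.3 265.8]
ctrl [306.8 221.4]
blue [361.5 199.6]
viol [358.6 223.3]
bluelow [356.9 223.4]
```

View pics/crop3.png

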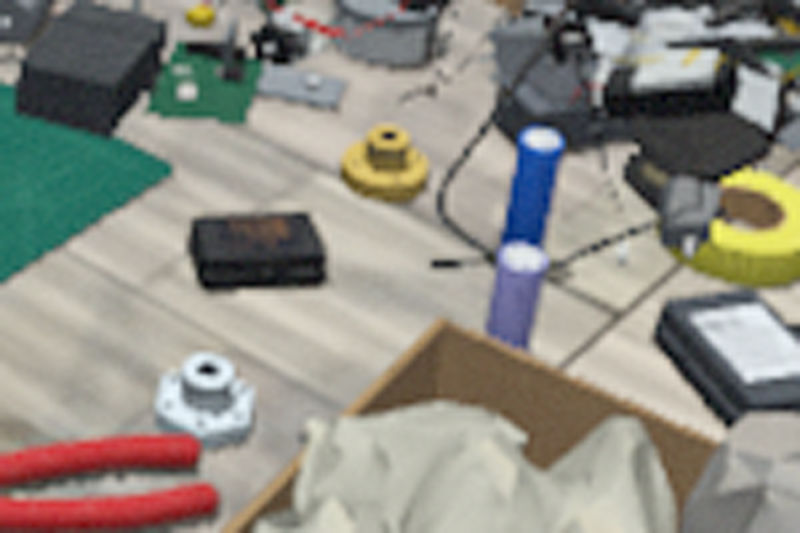

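The crop shows the controller at (258,250), the hex hub at (206,398), and the blue cell's top at (542,137) with the violet cell's top at (523,257). All of these match the top-view estimates to within about 1.5 px. I'll start moving.

```bash
cat > go.py <<'E'
import sys,numpy as np
from scipy.spatial.transform import Rotation as Ro
from plant import *
# usage: go.py x y z yaw [x y z yaw ...] : shifts in tool axes (turn first, then shift)
o=get_obs(); p=np.array(o["tcp_pos"]); R=Ro.from_rotvec(o["tcp_rot"]).as_matrix()
yaw=np.degrees(np.arctan2(R[1,1],R[0,1])); print("t",round(o["clock"],2),"tcp",p.round(4),"yaw",yaw.round(1),"tilt xy",R[:2,2].round(3),"q",np.round(o["qpos"],2),"w",round(o["grip_width"],3))
a=[float(v) for v in sys.argv[1:]]
for x,y,z,w in zip(*[iter(a)]*4):
    d=(w-yaw+90)%180-90
    Y=np.radians(yaw+d); t=np.array([x,y,z])
    ty=np.array([np.cos(Y),np.sin(Y),0]); tx=np.cross(ty,[0,0,-1])
    e=t-p; print("turn units",(-d/5).round(2),"shift",np.round([e@tx,e@ty,-e[2]],4),"dist",np.linalg.norm(e).round(3)); p=t; yaw=yaw+d
E
python3 go.py .42 .40 .25 72.4  .5 .05 .25 72.4  .467 -.170 .13 49.5
```

```text
t 0.1 tcp [0.1734 0.5477 0.1983] yaw 72.4 tilt xy [-0.001 -0.001] q [1.12 0.31 0.05 1.3  0.   1.43] w 1.0
turn units 0.0 shift [-0.2797 -0.0662 -0.0517] dist 0.292
turn units -0.0 shift [-0.1821 -0.3094 -0.    ] dist 0.359
turn units 4.58 shift [-0.1178 -0.1887  0.12  ] dist 0.253
```

Emit:
drive_tool(moves=[[[-0.04,-0.0095,-0.0074,0,0,0,1],[-0.04,-0.0095,-0.0074,0,0,0,1],[-0.04,-0.0095,-0.0074,0,0,0,1],[-0.04,-0.0095,-0.0074,0,0,0,1],[-0.04,-0.0095,-0.0074,0,0,0,1],[-0.04,-0.0095,-0.0074,0,0,0,1],[-0.04,-0.0095,-0.0074,0,0,0,1],[-0.0202,-0.0344,0,0,0,0,1],[-0.0202,-0.0344,0,0,0,0,1],[-0.0202,-0.0344,0,0,0,0,1],[-0.0202,-0.0344,0,0,0,0,1],[-0.0202,-0.0344,0,0,0,0,1],[-0.0202,-0.0344,0,0,0,0,1],[-0.0202,-0.0344,0,0,0,0,1],[-0.0202,-0.0344,0,0,0,0,1],[-0.0202,-0.0344,0,0,0,0,1],[0,0,0,0,0,1,0.7],[0,0,0,0,0,1,0.7],[0,0,0,0,0,1,0.7],[0,0,0,0,0,1,0.7]]])

```text
clock: 2.1
tcp_pos: [0.5, 0.0499, 0.2504]
tcp_rot: [-1.018, -2.971, 0.0]
wrist_force: [0.3, 0.2, 0.1]
grip_width: 0.699
grip_force: 0.0
```

```bash
python3 go.py .467 -.170 .10 49.5 .467 -.17 .012 49.5
```

```text
t 2.1 tcp [0.5    0.0499 0.2504] yaw 52.2 tilt xy [-0.001  0.   ] q [-0.06  0.16 -0.02  1.38  0.    0.6 ] w 0.699
turn units 0.54 shift [-0.1177 -0.1887  0.1504] dist 0.268
turn units -0.0 shift [0.    0.    0.088] dist 0.088
```

Emit:
drive_tool(moves=[[[0,0,0,0,0,0.54,0.7],[-0.0235,-0.0377,0.0145,0,0,0,0.7],[-0.0235,-0.0377,0.0145,0,0,0,0.7],[-0.0235,-0.0377,0.0145,0,0,0,0.7],[-0.0235,-0.0377,0.0145,0,0,0,0.7],[-0.0237,-0.0379,0.0145,0,0,0,0.7],[0,0,0.04,0,0,0,0.7],[0,0,0.04,0,0,0,0.7],[0,0,0.04,0,0,0,0.7],[0,0,0.03,0,0,0,0.7],[0,0,0,0,0,0,0.7]]])

```text
clock: 3.2
tcp_pos: [0.4641, -0.1678, 0.0242]
tcp_rot: [-1.079, -2.941, -0.002]
wrist_force: [-0.1, 0.8, 1.0]
grip_width: 0.702
grip_force: 0.0
```

```bash
python3 go.py .467 -.170 .007 49.5; python3 - <<'E'
from plant import *
import cv2
a=camera("top")["color"][155:230,250:330]; b=camera("scene")["color"][170:260,260:356]
cv2.imwrite("pics/g1.png",cv2.hconcat([cv2.resize(a,(400,375)),cv2.resize(b,(400,375))]))
E
```

```text
t 3.2 tcp [ 0.4641 -0.1678  0.0242] yaw 49.7 tilt xy [-0.008  0.005] q [-0.51  0.29 -0.44  0.85  0.    0.19] w 0.702
turn units 0.04 shift [-0.0036  0.0002  0.0172] dist 0.018
```

View pics/g1.png

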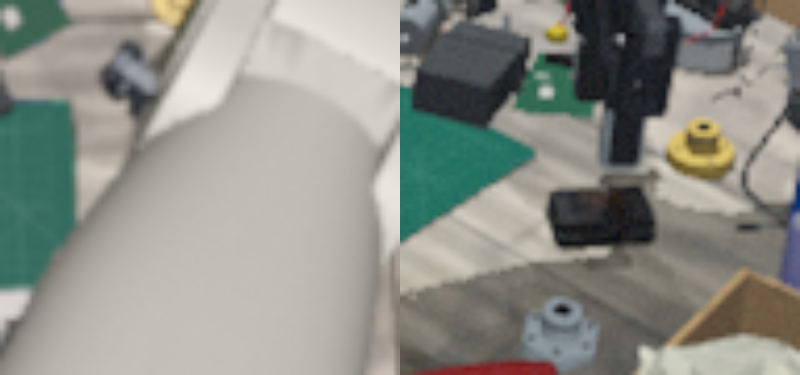

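The left panel is covered by the arm. The right panel shows the controller at (600,215) under the gripper, but a finger tip at (620,165) that doesn't match the expected finger positions. I'll check the full scene view.

```bash
python3 - <<'E'
from h import *
from plant import *
c=camera("scene"); np.savez("scene1.npz",**c)
cv2.imwrite("pics/g2.png",cv2.resize(c["color"][90:260,220:420],(700,595),interpolation=cv2.INTER_CUBIC))
P=cloud(c); m=(P[...,2]>.02)&(P[...,2]<.15)&(abs(P[...,0]-.464)<.1)&(abs(P[...,1]+.168)<.07)
q=np.array([c["pose"][:3,:3].T@(np.array(X)-c["pose"][:3,3]) for X in [(.464,-.168,.0242),(.4445,-.191,.032),(.4835,-.145,.032)]])
print((q[:,:2]/q[:,2:]*c["fx"]+[c["cx"],c["cy"]]).round(1)); o=get_obs(); print(o["tcp_pos"],o["clock"])
for v in range(190,232,4): print(v,P[v,306:322:4].round(3).tolist())
E
```

```text
[[306.5 216.2]
 [309.7 221.2]
 [304.1 206. ]]
[ 0.46889642 -0.17022981  0.02954357] 3.35
190 [[0.483, -0.146, 0.076], [-0.129, -0.57, 0.52], [0.415, -0.212, 0.134], [0.447, -0.201, 0.116]]
194 [[0.564, -0.091, 0.006], [0.434, -0.191, 0.107], [0.417, -0.212, 0.124], [0.426, -0.215, 0.121]]
198 [[0.548, -0.103, 0.007], [0.437, -0.19, 0.096], [0.437, -0.2, 0.1], [0.443, -0.206, 0.1]]
202 [[0.544, -0.108, -0.002], [0.436, -0.192, 0.087], [0.436, -0.201, 0.091], [0.443, -0.207, 0.09]]
206 [[0.528, -0.12, -0.001], [0.436, -0.193, 0.077], [0.439, -0.201, 0.079], [0.444, -0.208, 0.081]]
210 [[0.515, -0.13, -0.001], [0.437, -0.194, 0.067], [0.445, -0.198, 0.065], [0.536, -0.151, -0.001]]
214 [[0.5, -0.142, -0.0], [0.504, -0.15, 0.002], [0.514, -0.155, -0.001], [0.52, -0.162, 0.0]]
218 [[0.465, -0.166, 0.018], [0.471, -0.173, 0.018], [0.478, -0.18, 0.018], [0.484, -0.186, 0.018]]
222 [[0.453, -0.176, 0.018], [0.46, -0.182, 0.017], [0.465, -0.189, 0.018], [0.471, -0.196, 0.019]]
226 [[0.45, -0.179, 0.01], [0.458, -0.184, 0.008], [0.463, -0.192, 0.009], [0.472, -0.197, 0.008]]
230 [[0.446, -0.182, 0.002], [0.454, -0.188, 0.001], [0.462, -0.194, 0.0], [0.468, -0.201, 0.001]]
```

View pics/g2.png

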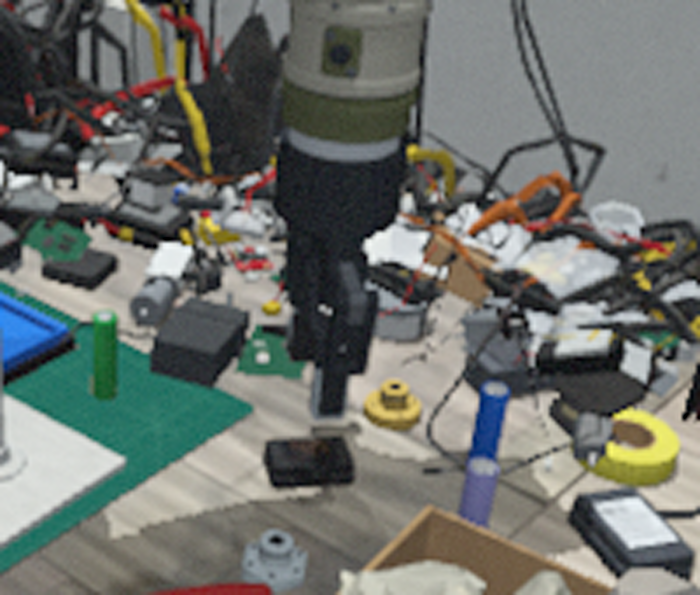

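The view shows the gripper squarely over the controller, with the near finger tip at (325,410) still well above it. I'll descend and re-check the tip height from the depth map.

Emit:
drive_tool(moves=[[[0,0,0.008,0,0,0,0.7],[0,0,0.008,0,0,0,0.7],[0,0,0,0,0,0,0.7],[0,0,0,0,0,0,0.7]]])

```text
clock: 3.75
tcp_pos: [0.4681, -0.1698, 0.0124]
tcp_rot: [-1.081, -2.949, -0.0]
wrist_force: [0.3, -0.1, 0.1]
grip_width: 0.702
grip_force: 0.0
```

```bash
python3 go.py .467 -.170 .007 49.5;python3 - <<'E'
from h import *
from plant import *
c=camera("scene"); P=cloud(c)
for v in range(194,232,3): print(v,P[v,308:320:3].round(3).tolist())
E
```

```text
t 3.75 tcp [ 0.4681 -0.1698  0.0124] yaw 49.7 tilt xy [-0.  0.] q [-0.51  0.31 -0.45  0.81  0.    0.19] w 0.702
turn units 0.05 shift [ 0.0007 -0.0009  0.0054] dist 0.006
194 [[0.488, -0.149, 0.065], [0.436, -0.192, 0.107], [0.414, -0.214, 0.126], [0.42, -0.217, 0.125]]
197 [[0.49, -0.148, 0.056], [0.432, -0.196, 0.103], [0.419, -0.212, 0.116], [0.442, -0.204, 0.102]]
200 [[0.552, -0.107, 0.001], [0.43, -0.198, 0.097], [0.419, -0.212, 0.109], [0.428, -0.213, 0.105]]
203 [[0.541, -0.116, 0.0], [0.439, -0.192, 0.083], [0.421, -0.212, 0.1], [0.427, -0.215, 0.099]]
206 [[0.531, -0.124, 0.0], [0.436, -0.195, 0.078], [0.439, -0.201, 0.079], [0.441, -0.207, 0.081]]
209 [[0.519, -0.132, 0.001], [0.436, -0.196, 0.071], [0.437, -0.203, 0.074], [0.442, -0.207, 0.073]]
212 [[0.438, -0.188, 0.058], [0.439, -0.196, 0.062], [0.44, -0.202, 0.064], [0.443, -0.207, 0.065]]
215 [[0.477, -0.163, 0.018], [0.435, -0.199, 0.057], [0.446, -0.199, 0.052], [0.451, -0.203, 0.052]]
218 [[0.466, -0.171, 0.02], [0.472, -0.175, 0.019], [0.479, -0.179, 0.017], [0.483, -0.184, 0.018]]
221 [[0.459, -0.177, 0.018], [0.463, -0.182, 0.018], [0.467, -0.187, 0.019], [0.474, -0.191, 0.017]]
224 [[0.453, -0.182, 0.015], [0.458, -0.186, 0.015], [0.463, -0.191, 0.015], [0.469, -0.195, 0.014]]
227 [[0.451, -0.184, 0.008], [0.456, -0.189, 0.009], [0.463, -0.192, 0.007], [0.469, -0.196, 0.006]]
230 [[0.451, -0.185, 0.001], [0.455, -0.19, 0.002], [0.462, -0.194, 0.0], [0.466, -0.199, 0.0]]
```

Emit:
drive_tool(moves=[[[0,0,0.005,0,0,0,0.47],[0,0,0,0,0,0,0.47],[0,0,0,0,0,0,0.47],[0,0,0,0,0,0,0.47]]])

```text
clock: 4.2
tcp_pos: [0.4682, -0.1699, 0.0074]
tcp_rot: [1.082, 2.949, 0.0]
wrist_force: [0.0, -0.8, -0.3]
grip_width: 0.472
grip_force: 0.0
```

```bash
python3 go.py .467 -.170 .007 49.5;python3 - <<'E'
from h import *
from plant import *
c=camera("scene"); P=cloud(c)
for v in range(200,236,3): print(v,P[v,308:320:3].round(3).tolist())
cv2.imwrite("pics/g3.png",cv2.resize(c["color"][170:250,270:370],(700,560),interpolation=cv2.INTER_CUBIC))
E
```

```text
t 4.2 tcp [ 0.4682 -0.1699  0.0074] yaw 49.7 tilt xy [0. 0.] q [-0.51  0.31 -0.46  0.8   0.    0.19] w 0.472
turn units 0.04 shift [ 0.0008 -0.0009  0.0004] dist 0.001
200 [[0.436, -0.186, 0.089], [0.429, -0.199, 0.098], [0.424, -0.209, 0.105], [0.436, -0.209, 0.1]]
203 [[0.443, -0.182, 0.077], [0.424, -0.202, 0.095], [0.43, -0.206, 0.093], [0.436, -0.209, 0.092]]
206 [[0.443, -0.183, 0.069], [0.44, -0.193, 0.075], [0.449, -0.194, 0.072], [0.451, -0.201, 0.074]]
209 [[0.441, -0.185, 0.063], [0.439, -0.194, 0.068], [0.448, -0.196, 0.065], [0.457, -0.198, 0.062]]
212 [[0.444, -0.184, 0.053], [0.443, -0.192, 0.058], [0.446, -0.198, 0.059], [0.459, -0.198, 0.053]]
215 [[-0.129, -0.57, 0.52], [0.444, -0.193, 0.05], [0.45, -0.197, 0.049], [0.493, -0.177, 0.017]]
218 [[0.47, -0.169, 0.017], [0.475, -0.174, 0.017], [0.476, -0.181, 0.019], [0.484, -0.184, 0.017]]
221 [[0.459, -0.177, 0.017], [0.465, -0.181, 0.017], [0.468, -0.187, 0.019], [0.472, -0.192, 0.019]]
224 [[0.452, -0.183, 0.016], [0.457, -0.187, 0.016], [0.463, -0.191, 0.014], [0.467, -0.196, 0.015]]
227 [[0.453, -0.183, 0.007], [0.458, -0.187, 0.007], [0.464, -0.191, 0.006], [0.468, -0.197, 0.007]]
230 [[0.451, -0.185, 0.001], [0.458, -0.188, -0.001], [0.462, -0.194, -0.0], [0.467, -0.199, 0.0]]
233 [[0.443, -0.191, -0.0], [0.447, -0.196, 0.001], [0.453, -0.2, -0.0], [0.458, -0.205, -0.0]]
```

View pics/g3.png

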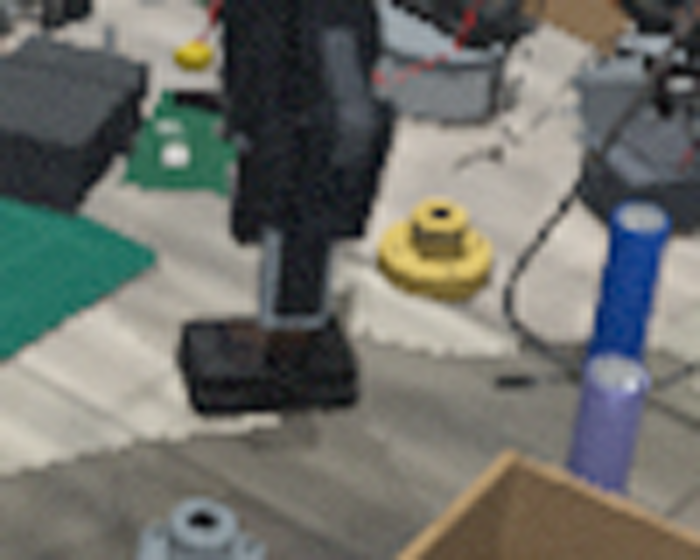

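The picture shows the closed-in finger tip at (295,322) resting above the controller's top edge. The depth map puts the tips about 40 mm above the table at a reported TCP z of 7 mm. The tool is physically higher than it reports, so I'll descend in guarded steps with the fingers open.

Emit:
drive_tool(moves=[[[0,0,0,0,0,0,0.7],[0,0,0,0,0,0,0.7],[0,0,0.005,0,0,0,0.7],[0,0,0.005,0,0,0,0.7],[0,0,0,0,0,0,0.7],[0,0,0,0,0,0,0.7]]])

```text
clock: 4.85
tcp_pos: [0.4678, -0.1697, -0.003]
tcp_rot: [-1.081, -2.949, -0.0]
wrist_force: [-0.1, -0.4, 0.1]
grip_width: 0.701
grip_force: 0.0
```

```bash
python3 go.py .467 -.170 .007 49.5;python3 - <<'E'
from h import *
from plant import *
c=camera("scene"); P=cloud(c)
for v in range(200,236,3): print(v,P[v,308:320:3].round(3).tolist())
print(get_obs()["wrist_force"])
E
```

```text
t 4.85 tcp [ 0.4678 -0.1697 -0.003 ] yaw 49.7 tilt xy [-0.001  0.001] q [-0.51  0.33 -0.47  0.77  0.    0.19] w 0.701
turn units 0.04 shift [ 0.0004 -0.0008 -0.01  ] dist 0.01
200 [[0.488, -0.151, 0.05], [0.436, -0.194, 0.093], [0.417, -0.213, 0.11], [0.422, -0.217, 0.11]]
203 [[0.491, -0.15, 0.039], [0.424, -0.203, 0.095], [0.419, -0.213, 0.102], [0.445, -0.204, 0.086]]
206 [[0.433, -0.19, 0.077], [0.422, -0.205, 0.089], [0.419, -0.214, 0.095], [0.429, -0.215, 0.091]]
209 [[0.439, -0.187, 0.065], [0.421, -0.206, 0.083], [0.422, -0.213, 0.086], [0.427, -0.217, 0.085]]
212 [[0.437, -0.189, 0.059], [0.434, -0.199, 0.065], [0.441, -0.201, 0.063], [0.444, -0.207, 0.065]]
215 [[0.436, -0.19, 0.052], [0.436, -0.198, 0.057], [0.441, -0.203, 0.056], [0.442, -0.209, 0.059]]
218 [[0.435, -0.192, 0.046], [0.436, -0.199, 0.049], [0.441, -0.203, 0.049], [0.452, -0.204, 0.044]]
221 [[0.436, -0.192, 0.038], [0.442, -0.196, 0.036], [-0.129, -0.57, 0.52], [0.472, -0.192, 0.019]]
224 [[0.451, -0.183, 0.016], [0.457, -0.187, 0.016], [0.463, -0.191, 0.014], [0.468, -0.196, 0.014]]
227 [[0.453, -0.182, 0.007], [0.458, -0.187, 0.007], [0.464, -0.191, 0.006], [0.469, -0.196, 0.006]]
230 [[0.453, -0.184, -0.001], [0.457, -0.189, -0.0], [0.461, -0.194, 0.0], [0.466, -0.199, 0.001]]
233 [[0.442, -0.192, 0.001], [0.448, -0.196, 0.0], [0.453, -0.201, 0.0], [0.457, -0.205, 0.0]]
[0.10887748 0.89118026 0.60869515]
```

Emit:
drive_tool(moves=[[[0,0,0.01,0,0,0,0.65],[0,0,0.008,0,0,0,0.65],[0,0,0,0,0,0,0.65],[0,0,0,0,0,0,0.65]]])

```text
clock: 5.3
tcp_pos: [0.4677, -0.1696, -0.0212]
tcp_rot: [-1.081, -2.948, -0.0]
wrist_force: [0.7, 0.3, -0.7]
grip_width: 0.655
grip_force: 0.0
```

```bash
python3 go.py .467 -.170 .007 49.5;python3 - <<'E'
from h import *
from plant import *
c=camera("scene"); P=cloud(c)
for v in range(212,236,2): print(v,P[v,308:320:3].round(3).tolist())
print(get_obs()["wrist_force"])
E
```

```text
t 5.3 tcp [ 0.4677 -0.1696 -0.0212] yaw 49.7 tilt xy [-0.001  0.001] q [-0.51  0.35 -0.49  0.73  0.    0.19] w 0.655
turn units 0.04 shift [ 0.0002 -0.0008 -0.0282] dist 0.028
212 [[0.434, -0.191, 0.061], [0.42, -0.208, 0.077], [0.428, -0.21, 0.074], [0.434, -0.213, 0.072]]
214 [[0.433, -0.192, 0.057], [0.418, -0.21, 0.074], [0.427, -0.211, 0.07], [0.432, -0.215, 0.07]]
216 [[0.437, -0.19, 0.049], [0.42, -0.209, 0.067], [0.425, -0.213, 0.066], [0.429, -0.218, 0.067]]
218 [[0.439, -0.189, 0.043], [0.435, -0.2, 0.05], [0.443, -0.202, 0.047], [0.452, -0.204, 0.043]]
220 [[0.438, -0.19, 0.038], [0.436, -0.2, 0.044], [0.442, -0.203, 0.043], [0.454, -0.203, 0.037]]
222 [[0.437, -0.192, 0.034], [0.437, -0.199, 0.038], [0.443, -0.203, 0.037], [0.469, -0.194, 0.019]]
224 [[0.439, -0.191, 0.027], [0.438, -0.199, 0.032], [0.441, -0.205, 0.033], [0.468, -0.195, 0.014]]
226 [[0.438, -0.192, 0.023], [0.437, -0.201, 0.028], [0.445, -0.203, 0.025], [0.469, -0.196, 0.009]]
228 [[0.438, -0.193, 0.018], [0.444, -0.197, 0.017], [0.45, -0.201, 0.016], [0.469, -0.197, 0.003]]
230 [[0.455, -0.182, -0.002], [0.456, -0.189, 0.0], [0.461, -0.194, 0.0], [0.466, -0.199, 0.0]]
232 [[0.446, -0.188, -0.0], [0.449, -0.195, 0.002], [0.455, -0.199, 0.001], [0.46, -0.203, 0.001]]
234 [[0.441, -0.192, -0.001], [0.445, -0.198, 0.0], [0.451, -0.202, -0.001], [0.454, -0.208, 0.0]]
[-0.84214955  0.28523472 -0.08601162]
```

Emit:
drive_tool(moves=[[[0,0,0.003,0,0,0,0.55],[0,0,0,0,0,0,0.3],[0,0,0,0,0,0,0.0],[0,0,0,0,0,0,0],[0,0,0,0,0,0,0]]])

```text
clock: 5.85
tcp_pos: [0.4684, -0.17, -0.0234]
tcp_rot: [1.081, 2.949, 0.0]
wrist_force: [0.4, 0.6, 2.0]
grip_width: 0.388
grip_force: 59.8
```

```bash
python3 go.py .467 -.170 .10 49.7 .475 0.0 .1 49.7 .42 .283 .1 1.5
```

```text
t 5.85 tcp [ 0.4684 -0.17   -0.0234] yaw 49.7 tilt xy [ 0.001 -0.   ] q [-0.51  0.35 -0.5   0.72  0.    0.19] w 0.388
turn units 0.0 shift [ 0.0011 -0.0009 -0.1234] dist 0.123
turn units -0.0 shift [ 0.1039  0.1348 -0.    ] dist 0.17
turn units 9.64 shift [ 0.2843 -0.0476 -0.    ] dist 0.288
```

Emit:
drive_tool(moves=[[[0,0,-0.04,0,0,0,0],[0,0,-0.042,0,0,0,0],[0,0,-0.042,0,0,0,0],[0.026,0.0337,0,0,0,0,0],[0.026,0.0337,0,0,0,0,0],[0.026,0.0337,0,0,0,0,0],[0.026,0.0337,0,0,0,0,0],[0,0,0,0,0,1,0],[0,0,0,0,0,1,0],[0,0,0,0,0,1,0],[0,0,0,0,0,1,0],[0,0,0,0,0,1,0],[0,0,0,0,0,1,0],[0,0,0,0,0,1,0],[0,0,0,0,0,1,0],[0,0,0,0,0,1,0],[0,0,0,0,0,0.64,0]]])

```text
clock: 7.55
tcp_pos: [0.4757, 0.0002, 0.1001]
tcp_rot: [-2.195, -2.247, 0.0]
wrist_force: [0.6, -0.7, -0.6]
grip_width: 0.383
grip_force: 60.0
```

```bash
python3 go.py .42 .283 .1 1.5 .42 .283 .02 1.5
```

```text
t 7.55 tcp [4.757e-01 2.000e-04 1.001e-01] yaw 1.3 tilt xy [-0.  0.] q [-0.17  0.18 -0.38  1.01  0.    1.38] w 0.383
turn units -0.03 shift [ 2.841e-01 -4.820e-02  1.000e-04] dist 0.288
turn units -0.0 shift [0.   0.   0.08] dist 0.08
```

Emit:
drive_tool(moves=[[[0.0406,-0.0069,0,0,0,0,0],[0.0406,-0.0069,0,0,0,0,0],[0.0406,-0.0069,0,0,0,0,0],[0.0406,-0.0069,0,0,0,0,0],[0.0406,-0.0069,0,0,0,0,0],[0.0406,-0.0069,0,0,0,0,0],[0.0406,-0.0069,0,0,0,0,0],[0,0,0.04,0,0,0,0],[0,0,0.04,0,0,0,0],[0,0,0,0,0,0,0],[0,0,0,0,0,0,0]]])

```text
clock: 8.65
tcp_pos: [0.4192, 0.2826, 0.0203]
tcp_rot: [-2.191, -2.25, 0.004]
wrist_force: [0.2, -0.6, -0.4]
grip_width: 0.387
grip_force: 60.0
```

```bash
python3 go.py .42 .283 .02 1.5; python3 - <<'E'
from h import *
from plant import *
a=camera("scene");b=camera("top"); np.savez("scene2.npz",**a);np.savez("top2.npz",**b)
x=cv2.resize(a["color"][110:200,120:240],(400,300),interpolation=cv2.INTER_CUBIC); y=cv2.resize(b["color"][165:255,100:220],(400,300),interpolation=cv2.INTER_CUBIC)
cv2.imwrite("pics/p1.png",cv2.hconcat([x,y]))
E
```

```text
t 8.65 tcp [0.4192 0.2826 0.0203] yaw 1.5 tilt xy [-0.002 -0.001] q [ 0.43  0.31 -0.42  0.84  0.    1.98] w 0.387
turn units 0.0 shift [0.0004 0.0008 0.0003] dist 0.001
```

View pics/p1.png

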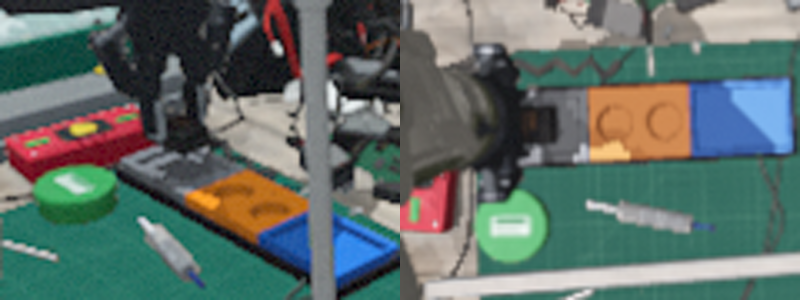

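The right panel shows the held controller's right end at (557,125) over the grey recess, aligned with it. I'll check the numbers.

```bash
python3 - <<'E'
from h import *
b=load("top2"); P=cloud(b)
np.set_printoptions(linewidth=200)
for v in (197,200,203,206): print(v,[tuple((P[v,u]*1000).astype(int)) for u in range(138,152,2)])
a=load("scene2"); P=cloud(a); m=(P[...,2]>.035)&(P[...,2]<.075)&(abs(P[...,0]-.42)<.08)&(abs(P[...,1]-.283)<.06)
v,u=np.nonzero(m); print(len(v)); q=P[m]*1000
for z in range(35,75,5): k=q[(q[:,2]>=z)&(q[:,2]<z+5)]; print(z,len(k),k.min(0).astype(int) if len(k) else'',k.max(0).astype(int) if len(k) else'')
E
```

```text
197 [(np.int64(435), np.int64(277), np.int64(62)), (np.int64(435), np.int64(272), np.int64(61)), (np.int64(434), np.int64(265), np.int64(63)), (np.int64(435), np.int64(261), np.int64(57)), (np.int64(435), np.int64(256), np.int64(51)), (np.int64(436), np.int64(260), np.int64(15)), (np.int64(436), np.int64(254), np.int64(14))]
200 [(np.int64(426), np.int64(277), np.int64(64)), (np.int64(426), np.int64(272), np.int64(60)), (np.int64(426), np.int64(265), np.int64(63)), (np.int64(425), np.int64(259), np.int64(62)), (np.int64(426), np.int64(256), np.int64(51)), (np.int64(427), np.int64(260), np.int64(15)), (np.int64(427), np.int64(254), np.int64(13))]
203 [(np.int64(417), np.int64(277), np.int64(64)), (np.int64(417), np.int64(271), np.int64(62)), (np.int64(417), np.int64(264), np.int64(66)), (np.int64(416), np.int64(258), np.int64(67)), (np.int64(417), np.int64(255), np.int64(56)), (np.int64(417), np.int64(260), np.int64(16)), (np.int64(417), np.int64(254), np.int64(15))]
206 [(np.int64(408), np.int64(277), np.int64(64)), (np.int64(408), np.int64(271), np.int64(63)), (np.int64(408), np.int64(265), np.int64(62)), (np.int64(408), np.int64(260), np.int64(60)), (np.int64(408), np.int64(256), np.int64(52)), (np.int64(408), np.int64(261), np.int64(13)), (np.int64(408), np.int64(253), np.int64(19))]
228
35 0  
40 0  
45 30 [398 249  45] [430 305  49]
50 28 [395 250  50] [434 299  54]
55 34 [395 251  55] [439 285  59]
60 88 [388 253  60] [449 303  64]
65 25 [387 269  65] [448 292  69]
70 23 [388 267  70] [449 295  74]
```

Emit:
drive_tool(moves=[[[0,0,0.01,0,0,0,0],[0,0,0.01,0,0,0,0],[0,0,0.005,0,0,0,0],[0,0,0.002,0,0,0,0],[0,0,0,0,0,0,0],[0,0,0,0,0,0,0]]])

```text
clock: 9.35
tcp_pos: [0.4202, 0.2831, -0.0065]
tcp_rot: [2.192, 2.251, 0.0]
wrist_force: [0.3, -0.3, 0.3]
grip_width: 0.383
grip_force: 60.0
```

Emit:
drive_tool(moves=[[[0,0,0,0,0,0,0.5],[0,0,0,0,0,0,0.6],[0,0,0,0,0,0,0.6],[0,0,-0.03,0,0,0,0.6],[0,0,-0.04,0,0,0,0.6],[0,0,-0.04,0,0,0,0.6]]])

```text
clock: 9.95
tcp_pos: [0.4194, 0.2827, 0.1043]
tcp_rot: [-2.191, -2.25, 0.002]
wrist_force: [0.7, 0.2, 0.5]
grip_width: 0.6
grip_force: 0.0
```

```bash
python3 go.py .475 0 .105 1.5 .56 -.24 .105 1.5; python3 - <<'E'
from h import *
from plant import *
b=camera("scene"); P=cloud(b); m=(abs(P[...,0]-.42)<.03)&(abs(P[...,1]-.283)<.045)&(P[...,2]<.06)
hsv=cv2.cvtColor(b["color"],cv2.COLOR_BGR2HSV); d=m&(P[...,2]>.027)
print(d.sum(),np.median(P[d],0).round(4),P[d].min(0).round(3),P[d].max(0).round(3),np.percentile(P[d][:,2],[10,50,90]).round(4))
E
```

```text
t 9.95 tcp [0.4194 0.2827 0.1043] yaw 1.5 tilt xy [-0.001 -0.001] q [ 0.43  0.23 -0.3   1.04  0.    1.98] w 0.6
turn units 0.0 shift [-0.2841  0.0481 -0.0007] dist 0.288
turn units -0.0 shift [-0.2421  0.0787 -0.    ] dist 0.255
126 [0.4148 0.2749 0.0338] [0.401 0.253 0.027] [0.436 0.306 0.036] [0.0299 0.0338 0.0351]
```

The controller is seated: its top reads 34 mm and its centre is about (0.4185, 0.280). Next come the hubs, starting with their hex orientation from averaged frames.

```bash
python3 - <<'E'
from h import *
from plant import *
cs=[camera("top") for _ in range(6)]; c=cs[0]; im=np.mean([k["color"].astype(np.float32) for k in cs],0)
ss=[camera("scene") for _ in range(4)]; s=ss[0]; si=np.mean([k["color"].astype(np.float32) for k in ss],0)
out=[]
for n,X0 in [("A",(.3725,-.2172)),("B",(.449,-.364))]:
  for cam,img,z in ((c,im,.010),(s,si,.010)):
    # metric patch on plane z, 0.25 mm/px
    g=np.mgrid[-120:121,-120:121]*.00025; pts=np.c_[(X0[0]-g[0]).ravel(),(X0[1]-g[1]).ravel(),np.full(g[0].size,z)]
    q=(pts-cam["pose"][:3,3])@cam["pose"][:3,:3]; a=q[:,:2]/q[:,2:]; a=a*(1+cam["k1"]*(a**2).sum(1,keepdims=True)); a=a*cam["fx"]+[cam["cx"],cam["cy"]]
    m=a.reshape(241,241,2).astype(np.float32); out.append(cv2.resize(cv2.remap(img,m[...,0],m[...,1],cv2.INTER_CUBIC).clip(0,255).astype(np.uint8),(400,300 if 0 else 400)))
    if cam is c:
        p=out[-1].astype(float).mean(2); 
o=cv2.vconcat([cv2.hconcat(out[:2]),cv2.hconcat(out[2:])]); cv2.imwrite("pics/hub.png",cv2.resize(o,(600,600)))
E
```

```text
(no output)
```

View pics/hub.png

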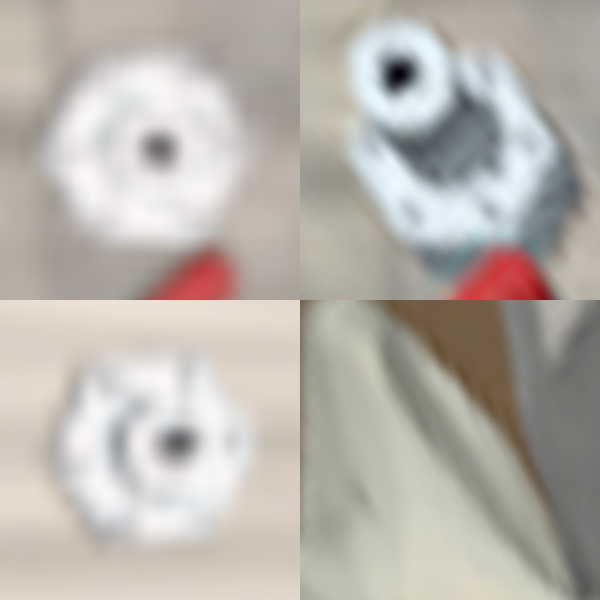

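The patches (5 px/mm, up = +x) show hub A's corners at (45,152) and (250,147), and hub B's at (58,440) and (252,440). Both hubs therefore have flats facing ±x: A at about +3°, B at about 0°. The pliers' tip is at (220,260), so I'll grip at −27° and −30° and turn about 30° to place.

```bash
python3 go.py .475 0 .1 1.5 .475 0 .1 -27 .3725 -.2168 .08 -27 .3725 -.2168 .0 -27 .3725 -.2168 -.0165 -27
```

```text
t 10.5 tcp [0.4194 0.2827 0.1023] yaw 1.5 tilt xy [-0.002 -0.001] q [ 0.43  0.23 -0.3   1.03  0.    1.98] w 0.602
turn units 0.0 shift [-0.284   0.0482  0.0023] dist 0.288
turn units 5.7 shift [ 0.  0. -0.] dist 0.0
turn units -0.0 shift [-0.2397  0.0071  0.02  ] dist 0.241
turn units -0.0 shift [0.   0.   0.08] dist 0.08
turn units -0.0 shift [0.     0.     0.0165] dist 0.016
```

Emit:
drive_tool(moves=[[[-0.0405,0.0069,0,0,0,0,0.5],[-0.0405,0.0069,0,0,0,0,0.5],[-0.0405,0.0069,0,0,0,0,0.5],[-0.0405,0.0069,0,0,0,0,0.5],[-0.0405,0.0069,0,0,0,0,0.5],[-0.0405,0.0069,0,0,0,0,0.5],[-0.0405,0.0069,0,0,0,0,0.5],[0,0,0,0,0,0.95,0.5],[0,0,0,0,0,0.95,0.5],[0,0,0,0,0,0.95,0.5],[0,0,0,0,0,0.95,0.5],[0,0,0,0,0,0.95,0.5],[0,0,0,0,0,0.95,0.5],[-0.04,0.0012,0.0035,0,0,0,0.5],[-0.04,0.0012,0.0035,0,0,0,0.5],[-0.04,0.0012,0.0035,0,0,0,0.5],[-0.04,0.0012,0.0035,0,0,0,0.5],[-0.04,0.0012,0.0035,0,0,0,0.5],[-0.04,0.0012,0.0035,0,0,0,0.5],[0,0,0,0,0,0,0.5]]])

```text
clock: 12.5
tcp_pos: [0.3718, -0.2197, 0.0817]
tcp_rot: [2.683, 1.633, -0.002]
wrist_force: [-0.4, 0.3, -0.3]
grip_width: 0.502
grip_force: 0.0
```

```bash
python3 go.py .3725 -.2168 .005 -27 .3725 -.2168 -.0165 -27
```

```text
t 12.5 tcp [ 0.3718 -0.2197  0.0817] yaw -27.3 tilt xy [-0.001 -0.001] q [-0.72  0.11 -0.51  0.95 -0.    1.33] w 0.502
turn units -0.07 shift [ 0.0029 -0.0007  0.0767] dist 0.077
turn units -0.0 shift [0.     0.     0.0215] dist 0.022
```

Emit:
drive_tool(moves=[[[0,0,0.035,0,0,0,0.5],[0,0,0.035,0,0,0,0.5],[0,0,0,0,0,0,0.5],[0,0,0,0,0,0,0.5]]])

```text
clock: 12.9
tcp_pos: [0.373, -0.2151, 0.0122]
tcp_rot: [-2.675, -1.642, 0.001]
wrist_force: [1.0, -0.7, 0.9]
grip_width: 0.5
grip_force: 0.0
```

```bash
python3 go.py .3725 -.2168 -.0165 -27; python3 - <<'E'
from h import *
from plant import *
c=camera("scene")
cv2.imwrite("pics/g4.png",cv2.resize(c["color"][200:275,250:350],(640,480),interpolation=cv2.INTER_CUBIC))
P=cloud(c)
m=(abs(P[...,0]-.3725)<.05)&(abs(P[...,1]+.2168)<.05)&(P[...,2]>.03)&(P[...,2]<.055); print(len(P[m]),np.percentile(P[m][:,2],[0,5,20]))
E
```

```text
t 12.9 tcp [ 0.373  -0.2151  0.0122] yaw -26.9 tilt xy [-0.002  0.002] q [-0.71  0.19 -0.61  0.77  0.    1.33] w 0.5
turn units 0.01 shift [-0.0017  0.0004  0.0287] dist 0.029
37 [0.04682535 0.04704367 0.04875529]
```

View pics/g4.png

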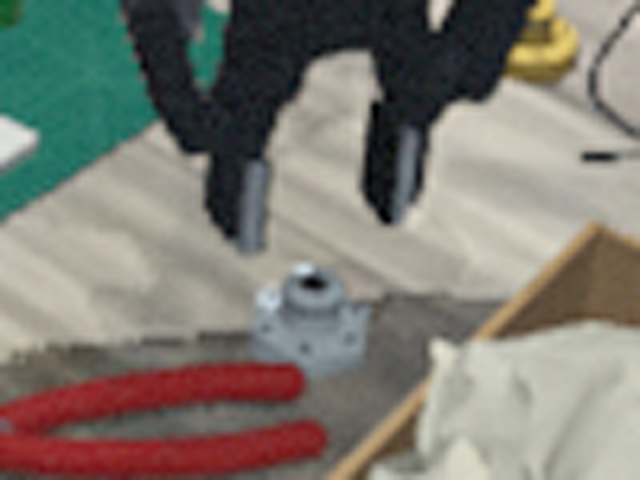

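The view shows the fingers at (250,240) and (395,210) straddling the hub at (312,310), clear of the pliers.

Emit:
drive_tool(moves=[[[0,0,0.015,0,0,0,0.5],[0,0,0.0135,0,0,0,0.5],[0,0,0,0,0,0,0.4],[0,0,0,0,0,0,0.1],[0,0,0,0,0,0,0],[0,0,0,0,0,0,0],[0,0,0,0,0,0,0]]])

```text
clock: 13.65
tcp_pos: [0.3745, -0.2168, -0.0145]
tcp_rot: [2.676, 1.641, 0.002]
wrist_force: [-0.9, 0.9, 7.1]
grip_width: 0.191
grip_force: 58.5
```

```bash
python3 go.py .3725 -.2168 .1 -27 .475 0 .1 -27 .475 0 .1 1.5 .424 .112 .1 1.5
```

```text
t 13.65 tcp [ 0.3745 -0.2168 -0.0145] yaw -27.0 tilt xy [ 0.002 -0.001] q [-0.71  0.23 -0.64  0.69  0.    1.33] w 0.191
turn units 0.01 shift [-0.0009 -0.0018 -0.1145] dist 0.115
turn units -0.0 shift [ 0.2397 -0.0071 -0.    ] dist 0.24
turn units -5.7 shift [ 0.  0. -0.] dist 0.0
turn units -0.0 shift [ 0.1133 -0.0481 -0.    ] dist 0.123
```

Emit:
drive_tool(moves=[[[0,0,-0.04,0,0,0,0],[0,0,-0.04,0,0,0,0],[0,0,-0.035,0,0,0,0],[0.04,-0.0012,0,0,0,0,0],[0.04,-0.0012,0,0,0,0,0],[0.04,-0.0012,0,0,0,0,0],[0.04,-0.0012,0,0,0,0,0],[0.04,-0.0012,0,0,0,0,0],[0.04,-0.0012,0,0,0,0,0],[0,0,0,0,0,-0.95,0],[0,0,0,0,0,-0.95,0],[0,0,0,0,0,-0.95,0],[0,0,0,0,0,-0.95,0],[0,0,0,0,0,-0.95,0],[0,0,0,0,0,-0.95,0],[0.0378,-0.016,0,0,0,0,0],[0.0378,-0.016,0,0,0,0,0],[0.0378,-0.016,0,0,0,0,0],[0,0,0.04,0,0,0,0],[0,0,0,0,0,0,0]]])

```text
clock: 15.65
tcp_pos: [0.4215, 0.1138, 0.0567]
tcp_rot: [-2.186, -2.251, 0.006]
wrist_force: [-0.4, -0.7, -1.2]
grip_width: 0.187
grip_force: 58.8
```

```bash
python3 go.py .4239 .1104 .06 1.5 .4239 .1104 .02 1.5; python3 - <<'E'
from h import *
from plant import *
a=camera("scene");b=camera("top"); np.savez("scene3.npz",**a);np.savez("top3.npz",**b)
x=cv2.resize(a["color"][130:205,160:260],(400,300),interpolation=cv2.INTER_CUBIC); y=cv2.resize(b["color"][165:255,130:250],(400,300),interpolation=cv2.INTER_CUBIC)
cv2.imwrite("pics/p2.png",cv2.hconcat([x,y]))
E
```

```text
t 15.65 tcp [0.4215 0.1138 0.0567] yaw 1.7 tilt xy [-0.005 -0.001] q [ 0.08  0.15 -0.53  0.89 -0.    1.62] w 0.187
turn units 0.03 shift [-0.0034  0.0023 -0.0033] dist 0.005
turn units -0.0 shift [0.   0.   0.04] dist 0.04
```

View pics/p2.png

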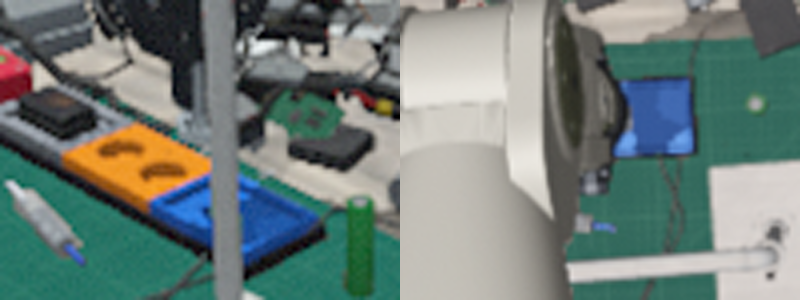

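The scene view shows the controller seated at (57,107). The held hub is partly hidden behind the post near (200,130), so I'll rely on the TCP for this placing.

Emit:
drive_tool(moves=[[[0,0,0.02,0,0,0,0],[0,0,0.015,0,0,0,0],[0,0,0,0,0,0,0],[0,0,0,0,0,0,0]]])

```text
clock: 16.15
tcp_pos: [0.4261, 0.1124, 0.0252]
tcp_rot: [2.193, 2.249, 0.002]
wrist_force: [-0.2, 0.2, -1.4]
grip_width: 0.191
grip_force: 58.8
```

```bash
python3 go.py .4239 .1104 0.0 1.5; python3 - <<'E'
from h import *
from plant import *
a=camera("scene"); P=cloud(a); m=(abs(P[...,0]-.424)<.035)&(abs(P[...,1]-.11)<.035)&(P[...,2]>.026)&(P[...,2]<.06)
S=cv2.cvtColor(a["color"],cv2.COLOR_BGR2HSV)
for z in range(26,60,4):
    k=P[m&(P[...,2]>=z/1e3)&(P[...,2]<(z+4)/1e3)]*1000; print(z,len(k),k.min(0).astype(int) if len(k) else '',k.max(0).astype(int) if len(k) else '')
E
```

```text
t 16.15 tcp [0.4261 0.1124 0.0252] yaw 1.4 tilt xy [0.001 0.   ] q [ 0.08  0.19 -0.57  0.8   0.    1.62] w 0.191
turn units -0.01 shift [-0.002  -0.0023  0.0252] dist 0.025
26 0  
30 0  
34 0  
38 6 [407  92  39] [435 108  41]
42 9 [404  89  43] [433 118  45]
46 21 [404  89  46] [441 120  49]
50 11 [405  93  50] [432 124  51]
54 1 [416 106  54] [416 106  54]
58 3 [409 103  58] [410 118  59]
```

Emit:
drive_tool(moves=[[[-0.001,-0.001,0.01,0,0,0,0],[-0.001,-0.001,0.01,0,0,0,0],[0,0,0.004,0,0,0,0],[0,0,0.001,0,0,0,0],[0,0,0,0,0,0,0],[0,0,0,0,0,0,0.15],[0,0,0,0,0,0,0.3],[0,0,0,0,0,0,0.45],[0,0,0,0,0,0,0.45],[0,0,-0.02,0,0,0,0.45],[0,0,-0.04,0,0,0,0.45],[0,0,-0.045,0,0,0,0.45],[0,0,0,0,0,0,0.45]]])

```text
clock: 17.5
tcp_pos: [0.4272, 0.1113, 0.1091]
tcp_rot: [2.187, 2.246, 0.011]
wrist_force: [0.5, 0.4, 0.8]
grip_width: 0.453
grip_force: 0.0
```

```bash
python3 go.py .475 0 .1 1.5 .449 -.3645 .1 -30 .449 -.3645 0 -30; python3 - <<'E'
from h import *
from plant import *
a=camera("scene"); P=cloud(a); m=(abs(P[...,0]-.424)<.035)&(abs(P[...,1]-.105)<.045)&(P[...,2]>.0228)&(P[...,2]<.06)
for z in range(22,60,4):
    k=P[m&(P[...,2]>=z/1e3)&(P[...,2]<(z+4)/1e3)]*1000; print(z,len(k),k.min(0).astype(int) if len(k) else '',k.max(0).astype(int) if len(k) else '')
E
```

```text
t 17.5 tcp [0.4272 0.1113 0.1091] yaw 1.5 tilt xy [0.009 0.001] q [ 0.07  0.1  -0.45  1.01  0.    1.62] w 0.453
turn units 0.01 shift [-0.1125  0.0449  0.0091] dist 0.122
turn units 6.3 shift [-0.3287  0.1597 -0.    ] dist 0.365
turn units -0.0 shift [0.  0.  0.1] dist 0.1
22 55 [389  60  22] [455 149  25]
26 2 [414 105  26] [414 114  28]
30 4 [409 100  30] [411 107  33]
34 6 [410 102  34] [413 111  37]
38 6 [413 104  38] [421 113  39]
42 0  
46 0  
50 0  
54 0  
58 0
```

Emit:
drive_tool(moves=[[[-0.0375,0.015,0.003,0,0,0,0.5],[-0.0375,0.015,0.003,0,0,0,0.5],[-0.0375,0.015,0.003,0,0,0,0.5],[0,0,0,0,0,0.9,0.5],[0,0,0,0,0,0.9,0.5],[0,0,0,0,0,0.9,0.5],[0,0,0,0,0,0.9,0.5],[0,0,0,0,0,0.9,0.5],[0,0,0,0,0,0.9,0.5],[0,0,0,0,0,0.9,0.5],[-0.0411,0.02,0,0,0,0,0.5],[-0.0411,0.02,0,0,0,0,0.5],[-0.0411,0.02,0,0,0,0,0.5],[-0.0411,0.02,0,0,0,0,0.5],[-0.0411,0.02,0,0,0,0,0.5],[-0.0411,0.02,0,0,0,0,0.5],[-0.0411,0.02,0,0,0,0,0.5],[-0.041,0.0197,0,0,0,0,0.5],[0,0,0.04,0,0,0,0.5],[0,0,0,0,0,0,0.5]]])

```text
clock: 19.55
tcp_pos: [0.4413, -0.3629, 0.0488]
tcp_rot: [-2.714, -1.562, 0.003]
wrist_force: [-1.7, 1.0, -0.4]
grip_width: 0.501
grip_force: 0.0
```

```bash
python3 - <<'E'
from plant import *
for _ in range(6): camera("top")
E
python3 go.py .449 -.3645 0.005 -30
```

```text
t 19.85 tcp [ 0.446  -0.3646  0.0562] yaw -29.9 tilt xy [ 0.001 -0.001] q [-0.82  0.39 -0.2   0.98  0.    1.27] w 0.501
turn units 0.02 shift [0.0016 0.0026 0.0512] dist 0.051
```

Emit:
drive_tool(moves=[[[0.0008,0.0013,0.025,0,0,0,0.5],[0.0008,0.0013,0.025,0,0,0,0.5],[0,0,0,0,0,0,0.5],[0,0,0,0,0,0,0.5],[0,0,0,0,0,0,0.5]]])

```text
clock: 20.35
tcp_pos: [0.4491, -0.3655, 0.0067]
tcp_rot: [2.718, 1.571, 0.001]
wrist_force: [-0.4, 0.3, -0.1]
grip_width: 0.5
grip_force: 0.0
```

```bash
python3 go.py .449 -.3645 -.013 -30
```

```text
t 20.35 tcp [ 0.4491 -0.3655  0.0067] yaw -29.9 tilt xy [ 0.002 -0.002] q [-0.82  0.45 -0.26  0.87  0.    1.27] w 0.5
turn units 0.01 shift [ 0.0008 -0.0006  0.0197] dist 0.02
```

Emit:
drive_tool(moves=[[[0,0,0.01,0,0,0,0.5],[0,0,0.009,0,0,0,0.5],[0,0,0,0,0,0,0.4],[0,0,0,0,0,0,0.2],[0,0,0,0,0,0,0],[0,0,0,0,0,0,0],[0,0,0,0,0,0,0]]])

```text
clock: 21.05
tcp_pos: [0.4482, -0.3648, -0.0141]
tcp_rot: [2.72, 1.571, 0.0]
wrist_force: [0.2, 0.2, -0.6]
grip_width: 0.191
grip_force: 58.6
```

```bash
python3 go.py .449 -.3645 .1 -30 .475 0 .1 -30 .475 0 .1 1.5 .425 .073 .06 1.5
```

```text
t 21.05 tcp [ 0.4482 -0.3648 -0.0141] yaw -30.0 tilt xy [ 0. -0.] q [-0.82  0.47 -0.28  0.82  0.    1.27] w 0.191
turn units 0.0 shift [ 0.0007  0.0005 -0.1141] dist 0.114
turn units -0.0 shift [ 0.3287 -0.1597 -0.    ] dist 0.365
turn units -6.3 shift [ 0.  0. -0.] dist 0.0
turn units -0.0 shift [ 0.0743 -0.0481  0.04  ] dist 0.097
```

Emit:
drive_tool(moves=[[[0,0,-0.04,0,0,0,0],[0,0,-0.04,0,0,0,0],[0,0,-0.034,0,0,0,0],[0.0411,-0.02,0,0,0,0,0],[0.0411,-0.02,0,0,0,0,0],[0.0411,-0.02,0,0,0,0,0],[0.0411,-0.02,0,0,0,0,0],[0.0411,-0.02,0,0,0,0,0],[0.0411,-0.02,0,0,0,0,0],[0.0411,-0.02,0,0,0,0,0],[0.041,-0.0197,0,0,0,0,0],[0,0,0,0,0,-0.9,0],[0,0,0,0,0,-0.9,0],[0,0,0,0,0,-0.9,0],[0,0,0,0,0,-0.9,0],[0,0,0,0,0,-0.9,0],[0,0,0,0,0,-0.9,0],[0,0,0,0,0,-0.9,0]]])

```text
clock: 22.85
tcp_pos: [0.474, -0.0002, 0.1]
tcp_rot: [2.188, 2.254, 0.0]
wrist_force: [-0.6, -0.3, -0.6]
grip_width: 0.187
grip_force: 58.8
```

```bash
python3 - <<'E'
from h import *
from plant import *
cs=[camera("top") for _ in range(4)]; c=cs[0]; c["color"]=np.mean([k["color"] for k in cs],0).astype(np.uint8); np.savez("top4.npz",**c)
s=camera("scene"); P=cloud(c)
x=cv2.resize(c["color"][175:230,120:220],(800,440),interpolation=cv2.INTER_CUBIC); cv2.imwrite("pics/p3.png",x)
E
python3 go.py .425 .073 .06 1.5
```

```text
t 23.1 tcp [ 4.74e-01 -2.00e-04  1.00e-01] yaw 1.4 tilt xy [0. 0.] q [-0.17  0.18 -0.38  1.01  0.    1.38] w 0.185
turn units -0.01 shift [ 0.0745 -0.0471  0.04  ] dist 0.097
```

View pics/p3.png

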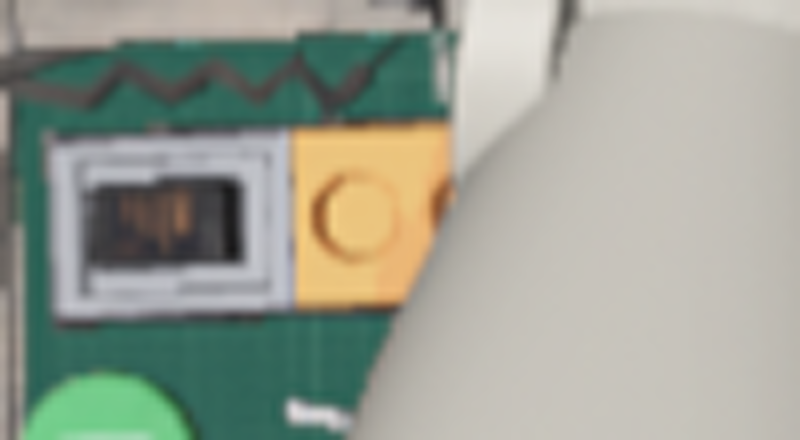

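The picture shows the controller lying square in the grey recess at (165,220). Hub A is hidden by the arm. I'll lower hub B with a gap and then slide it against A.

Emit:
drive_tool(moves=[[[0.0385,-0.0247,0.015,0,0,0,0],[0.0384,-0.0247,0.015,0,0,0,0],[0,0,0.015,0,0,0,0],[0,0,0.015,0,0,0,0],[0,0,0,0,0,0,0],[0,0,0,0,0,0,0],[0,0,0,0,0,0,0]]])

```text
clock: 23.8
tcp_pos: [0.4234, 0.0751, 0.0406]
tcp_rot: [2.192, 2.249, 0.001]
wrist_force: [1.0, 0.2, -0.4]
grip_width: 0.188
grip_force: 58.9
```

```bash
python3 go.py .425 .0705 .0005 1.5; python3 - <<'E'
from h import *
from plant import *
a=camera("scene"); P=cloud(a); S=cv2.cvtColor(a["color"],cv2.COLOR_BGR2HSV)[...,1]
m=(abs(P[...,0]-.424)<.035)&(abs(P[...,1]-.09)<.055)&(P[...,2]>.0235)&(P[...,2]<.066)
for z in range(22,66,4):
    k=P[m&(P[...,2]>=z/1e3)&(P[...,2]<(z+4)/1e3)]*1000; print(z,len(k),k.min(0).astype(int) if len(k) else '',k.max(0).astype(int) if len(k) else '')
cv2.imwrite("pics/p4.png",cv2.resize(a["color"][140:205,180:260],(740,600),interpolation=cv2.INTER_CUBIC))
E
```

```text
t 23.8 tcp [0.4234 0.0751 0.0406] yaw 1.5 tilt xy [0.001 0.   ] q [-0.01  0.15 -0.58  0.84  0.    1.53] w 0.188
turn units -0.01 shift [-0.0047  0.0015  0.0401] dist 0.04
22 26 [392  44  23] [455 143  25]
26 5 [410 104  26] [414 112  29]
30 3 [410 104  31] [412 111  33]
34 8 [411 101  35] [421 116  37]
38 3 [411 108  38] [421 113  38]
42 0  
46 0  
50 0  
54 8 [408  54  54] [426  65  57]
58 16 [406  52  58] [434  62  61]
62 36 [407  54  62] [440  75  65]
```

View pics/p4.png

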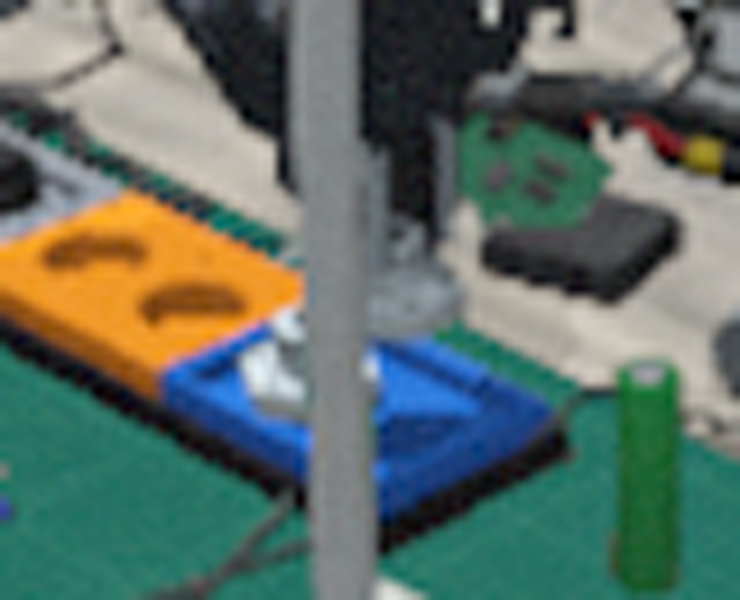

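The picture shows hub A seated on the left of the blue recess at (290,370) and hub B held above and to the right at (415,280).

Emit:
drive_tool(moves=[[[-0.0024,0.0008,0.012,0,0,0,0],[-0.0023,0.0007,0.012,0,0,0,0],[0,0,0.008,0,0,0,0],[0,0,0.004,0,0,0,0],[0,0,0.003,0,0,0,0],[0,0,0,0,0,0,0],[0,0,0,0,0,0,0]]])

```text
clock: 24.55
tcp_pos: [0.4247, 0.0707, 0.0014]
tcp_rot: [2.191, 2.25, 0.001]
wrist_force: [0.1, -0.0, -1.7]
grip_width: 0.189
grip_force: 62.4
```

```bash
python3 go.py .4245 .0745 .0005 1.5
```

```text
t 24.55 tcp [0.4247 0.0707 0.0014] yaw 1.5 tilt xy [ 0.001 -0.   ] q [-0.02  0.21 -0.63  0.73 -0.    1.52] w 0.189
turn units 0.0 shift [ 0.0039 -0.0001  0.0009] dist 0.004
```

Emit:
drive_tool(moves=[[[0.002,0,0.001,0,0,0,0],[0.002,0,0,0,0,0,0],[0.001,0,0,0,0,0,0],[0.001,0,0,0,0,0,0],[0,0,0,0,0,0,0],[0,0,0,0,0,0,0]]])

```text
clock: 25.15
tcp_pos: [0.4243, 0.0766, 0.0001]
tcp_rot: [2.191, 2.25, 0.001]
wrist_force: [0.0, -1.8, 3.5]
grip_width: 0.187
grip_force: 63.1
```

```bash
python3 go.py .4245 .0775 .0005 1.5;  python3 - <<'E'
from h import *
from plant import *
import numpy as np
a=camera("scene"); P=cloud(a); print(get_obs()["wrist_force"])
m=(abs(P[...,0]-.424)<.035)&(abs(P[...,1]-.09)<.055)&(P[...,2]>.027)&(P[...,2]<.04)
for lo in (.09,.05):
    k=P[m&(P[...,1]>=lo)&(P[...,1]<lo+.04)]*1000; print(len(k),k.min(0).astype(int),k.max(0).astype(int),np.median(k,0).round(1))
E
```

```text
t 25.15 tcp [4.243e-01 7.660e-02 1.000e-04] yaw 1.5 tilt xy [ 0.001 -0.   ] q [-0.01  0.21 -0.63  0.73 -0.    1.54] w 0.187
turn units 0.0 shift [ 0.0009  0.0002 -0.0004] dist 0.001
[ 0.05182888 -1.94946299  4.97773636]
27 [409 101  27] [426 119  39] [413.2 109.4  36.7]
44 [407  57  27] [437  81  39] [423.6  67.   35. ]
```

Emit:
drive_tool(moves=[[[0.001,0,-0.0005,0,0,0,0],[0.001,0,0,0,0,0,0],[0.001,0,0,0,0,0,0],[0,0,0,0,0,0,0],[0,0,0,0,0,0,0]]])

```text
clock: 25.7
tcp_pos: [0.4236, 0.08, 0.0002]
tcp_rot: [-2.191, -2.25, -0.0]
wrist_force: [-0.4, 0.1, -0.5]
grip_width: 0.189
grip_force: 62.6
```

```bash
python3 go.py .4245 .0775 .0005 1.5;  python3 - <<'E'
from h import *
from plant import *
import numpy as np
a=camera("scene"); P=cloud(a); print(get_obs()["wrist_force"])
m=(abs(P[...,0]-.424)<.035)&(abs(P[...,1]-.09)<.055)&(P[...,2]>.027)&(P[...,2]<.04)
for lo in (.09,.05):
    k=P[m&(P[...,1]>=lo)&(P[...,1]<lo+.04)]*1000; print(len(k),k.min(0).astype(int),k.max(0).astype(int),np.median(k,0).round(1))
E
```

```text
t 25.7 tcp [4.236e-01 8.000e-02 2.000e-04] yaw 1.5 tilt xy [-0.001  0.001] q [-0.    0.21 -0.63  0.73  0.    1.54] w 0.189
turn units 0.01 shift [-0.0025  0.0008 -0.0003] dist 0.003
[-0.66739701 -0.00953371 -0.42204422]
33 [409 103  28] [424 123  39] [413.3 112.6  36.6]
33 [409  67  27] [438  81  39] [423.6  70.1  36.2]
```

Hub A moved along with hub B, so they are in contact. I'll release and look from clear of the tray.

Emit:
drive_tool(moves=[[[0,0,0.0005,0,0,0,0.1],[0,0,0,0,0,0,0.25],[0,0,0,0,0,0,0.4],[0,0,0,0,0,0,0.45],[0,0,-0.02,0,0,0,0.45],[0,0,-0.04,0,0,0,0.45],[0,0,-0.045,0,0,0,0.45],[-0.04,0.018,0,0,0,0,0.45],[-0.04,0.018,0,0,0,0,0.45],[-0.04,0.018,0,0,0,0,0.45],[-0.04,0.018,0,0,0,0,0.45],[-0.04,0.018,0,0,0,0,0.45],[-0.04,0.015,0,0,0,0,0.45],[0,0,0,0,0,0,0.45]]])

```text
clock: 27.15
tcp_pos: [0.5377, -0.1625, 0.1045]
tcp_rot: [2.195, 2.243, 0.0]
wrist_force: [0.1, 0.1, 0.1]
grip_width: 0.452
grip_force: 0.0
```

```bash
python3 - <<'E'
from h import *
from plant import *
cs=[camera("top") for _ in range(5)]; c=cs[0]; c["color"]=np.mean([k["color"] for k in cs],0).astype(np.uint8); np.savez("top5.npz",**c)
cv2.imwrite("pics/p5.png",cv2.resize(c["color"][182:220,150:230],(800,380),interpolation=cv2.INTER_CUBIC))
S=cv2.cvtColor(c["color"],cv2.COLOR_BGR2HSV).astype(int)
sub=(slice(188,215),slice(186,222))
m=((S[...,1]<60)&(S[...,2]>170)); 
mm=np.zeros_like(m); mm[sub]=m[sub]; v,u=np.nonzero(mm); print(len(v)); q=onplane(c,np.c_[u,v],.024)*1000
print(q.min(0),q.max(0),q.mean(0))
G=cv2.cvtColor(c["color"],cv2.COLOR_BGR2GRAY); np.set_printoptions(linewidth=220); print(G[192:210,188:218])
E
python3 go.py .545 -.24 .1 1.5
```

```text
258
[393.96201191  61.6516043   24.        ] [452.13325174 141.22588015  24.        ] [421.46027708 100.25024428  24.        ]
[[114 147 149 146 149 157 158 157 157 156 152 148 146 146 146 146 146 146 147 144 145 147 147 147 147 146 144 138 116  63]
 [117 156 159 157 157 157 158 158 158 155 151 148 148 148 146 146 148 156 156 138 136 145 146 147 148 147 145 140 115  59]
 [118 156 158 157 158 161 163 163 156 152 148 148 147 146 147 155 172 188 188 170 145 143 145 146 146 148 148 141 113  63]
 [118 156 158 164 180 189 191 189 159 146 147 145 145 149 164 191 212 212 210 219 201 178 155 135 136 147 148 139 109  63]
 [117 157 169 194 215 217 211 219 198 179 157 134 142 172 201 225 232 213 196 223 232 220 192 146 128 145 148 140 109  64]
 [124 173 197 224 235 224 206 225 231 221 194 147 155 195 216 236 233 216 202 208 215 216 210 182 144 143 147 141 111  67]
 [155 203 216 235 237 230 217 213 214 219 212 182 191 211 214 235 230 218 223 222 188 164 196 202 149 131 146 140 111  71]
 [175 218 216 235 236 233 228 222 189 172 198 203 212 229 224 227 208 162 189 224 210 154 200 217 158 118 145 14
[... 717 characters left out ...]
66 143 146 147 149 142 125  93]
 [116 149 197 218 228 229 215 210 230 213 181 148 142 147 155 170 195 206 196 188 180 151 144 145 147 149 149 145 134 104]
 [110 121 165 180 197 206 197 197 203 169 146 146 147 147 147 148 153 165 176 165 142 145 147 147 148 147 148 143 131 106]
 [113 114 156 154 155 164 181 185 161 146 146 143 130 129 129 130 129 130 134 129 124 129 131 131 133 134 135 131 125 104]
 [121 112 144 138 133 134 138 139 134 136 139 129 107 105 109 114 114 114 113 115 120 120 120 120 123 127 127 125 119  98]]
t 27.4 tcp [ 0.5345 -0.1561  0.1046] yaw 1.6 tilt xy [-0.001  0.001] q [-0.43  0.32 -0.17  1.07  0.    1.11] w 0.449
turn units 0.02 shift [-0.0841  0.0083  0.0046] dist 0.085
```

View pics/p5.png

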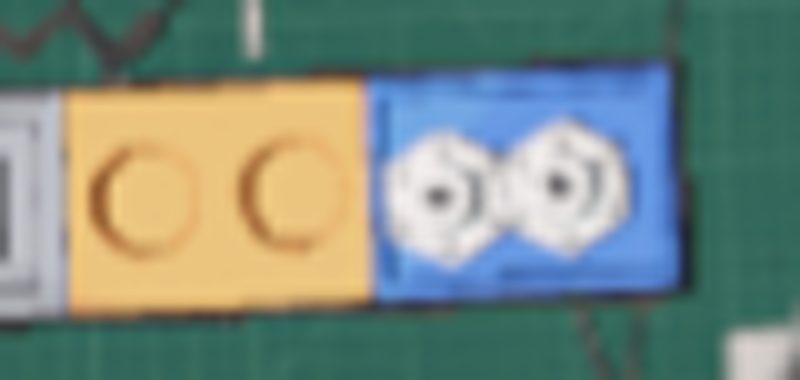

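The picture shows both hubs flat in the blue recess with bores at (438,195) and (560,183), corners up and down, flats meeting at about x = 507. I'll compute the spacing.

```bash
python3 - <<'E'
from h import *
c=load("top5"); G=cv2.cvtColor(c["color"],cv2.COLOR_BGR2GRAY).astype(float); P=cloud(c)
r=[]
for u,v in ((193,201),(205,200)):
    w=G[v-2:v+3,u-2:u+4]; k=np.clip(205-w,0,None); yy,xx=np.mgrid[v-2:v+3,u-2:u+4]; b=[(k*xx).sum()/k.sum(),(k*yy).sum()/k.sum()]
    r.append(onplane(c,[b],.038)[0]); print(b,r[-1].round(4))
    print(np.sort(P[v-3:v+4,u-3:u+4,2].ravel())[-12:].round(3), P[v-5,u-5:u+6,2].round(3))
print(np.linalg.norm(r[0]-r[1]))
b=dict(load("top5")); S=cv2.cvtColor(b["color"],cv2.COLOR_BGR2HSV).astype(int)
print("orange wells px")
for u,v in ((165,202),(179.5,201.3)): print(onplane(c,[[u,v]],.010)[0].round(4))
E
```

```text
[np.float64(193.66433566433565), np.float64(201.21328671328672)] [0.42   0.1159 0.038 ]
[0.039 0.04  0.04  0.04  0.04  0.04  0.041 0.041 0.041 0.042 0.044 1.17 ] [0.022 0.01  0.014 0.012 0.015 0.025 0.024 0.028 0.024 0.017 0.018]
[np.float64(205.57771260997066), np.float64(200.01466275659823)] [0.4228 0.0798 0.038 ]
[0.039 0.039 0.039 0.039 0.039 0.039 0.039 0.04  0.04  0.041 0.041 0.043] [0.016 0.015 0.015 0.012 0.015 0.023 0.027 0.024 0.026 0.018 0.009]
0.03618943805055475
orange wells px
[0.4202 0.2091 0.01  ]
[0.4214 0.1639 0.01  ]
```

Spacing is 36.2 mm and both are flat. Now the blue cell: I'll measure it from both views.

```bash
python3 - <<'E'
from m import *
from plant import *
t=load("top0"); s=camera("scene"); P=cloud(s)
hs=cv2.cvtColor(s["color"],cv2.COLOR_BGR2HSV).astype(int); m,st=blob((hs[...,0]>105)&(hs[...,0]<122)&(hs[...,1]>130),360,210,14); print("scene blob",st)
q=P[m>0]; q=q[(q[:,2]>.01)&(q[:,2]<.066)]; med=np.median(q,0); d=med[:2]-s["pose"][:2,3]; d/=np.linalg.norm(d); print("surf",med.round(4),"axis est",(med[:2]+d*.0075).round(4))
ht=cv2.cvtColor(t["color"],cv2.COLOR_BGR2HSV).astype(int)
for u,v in ((314.6,154.4),): print("top plane",onplane(t,[[u,v]],.066)[0].round(4))
np.set_printoptions(linewidth=200); print(ht[148:162,306:322,1]); print(ht[148:162,306:322,2])
P0=cloud(t); k=P0[140:170,300:330].reshape(-1,3); k=k[(k[:,2]>.058)&(k[:,2]<.075)]; print("top depth",np.median(k,0).round(4),len(k),k.min(0).round(3),k.max(0).round(3))
k=P0[130:165,296:335].reshape(-1,3); k=k[(abs(k[:,0]-.555)<.06)&(abs(k[:,1]+.25)<.03)&(k[:,2]>.01)]; print(k[:,2].max(),np.c_[k][::8].round(3).tolist())
E
```

```text
scene blob [354 200  12  21 137]
surf [ 0.5431 -0.2544  0.0433] axis est [ 0.5499 -0.2512]
top plane [ 0.5507 -0.2497  0.066 ]
[[ 25  25  24  25  28  28  26  28  27  26  27  26  26  25  25  32]
 [ 26  25  26  25  28  28  27  27  27  27  27  27  27  28  27  33]
 [ 26  26  25  26  28  28  28  27  27  28  27  27  27  30  31  30]
 [ 26  25  26  25  26  26  24   8   7   4  18  27  28  32  29  29]
 [ 27  28  28  26  27  26   7  37  47  35  23   9  30  32  28  28]
 [ 25  31  31  31  28  12  37  28   7   3  20  39  12  29  29  28]
 [ 26  27  28  28  10  66  41   8   3   1   3  30   8  27  28  28]
 [ 25  26  24  12  81 140  60  12   4   3   4  32   7  26  29  28]
 [ 26  26  15  52 166 157  71  23   5   7  23  41  13  28  28  30]
 [ 24  26   9 118 192 195 150  94  45  44  71  52  23  30  26  29]
 [ 25  26  12 108 191 196 196 164 111  71  12  24  27  27  28  29]
 [ 34  36  27  51 157 184 149  70  16  21  27  25  25  25  25  27]
 [ 27  30  32  30  31  60  20  14  24  25  25  24  24  24  26  27]
 [ 24  26  28  34  35  32  29  25  24  22  24  23  23  25  27  26]]
[[211 212 211 201 189 183 178 176 
[... 501 characters left out ...]

 [149 148 132 113 117 138 200 232 241 241 225 186 175 197 198 196]
 [140 139 111 104 117 127 150 193 220 222 197 147 144 155 154 149]
 [123 129 110  97 111 121 125 132 147 141 129 151 160 159 156 152]
 [127 129 113  80  99 108 111 121 129 146 172 190 194 193 190 188]
 [168 143 111  86  83  93 113 146 173 184 186 193 198 198 197 195]
 [192 176 154 151 147 143 160 175 181 183 184 190 196 196 196 194]]
top depth [ 0.5492 -0.2479  0.0649] 34 [ 0.54  -0.257  0.06 ] [ 0.558 -0.239  0.069]
0.06904198483414392 [[0.577, -0.279, 0.02], [0.556, -0.243, 0.063], [0.552, -0.248, 0.066], [0.549, -0.248, 0.064], [0.546, -0.245, 0.065], [0.543, -0.245, 0.064], [0.541, -0.246, 0.056], [0.541, -0.244, 0.013]]
```

```bash
python3 go.py .5495 -.2485 .1 1.6 .5495 -.2485 .04 1.6
```

```text
t 27.45 tcp [ 0.5346 -0.1561  0.1048] yaw 1.6 tilt xy [-0.001  0.001] q [-0.43  0.32 -0.17  1.07  0.    1.11] w 0.445
turn units 0.0 shift [-0.0928  0.0123  0.0048] dist 0.094
turn units -0.0 shift [0.   0.   0.06] dist 0.06
```

Emit:
drive_tool(moves=[[[-0.031,0.0041,0,0,0,0,0.6],[-0.031,0.0041,0,0,0,0,0.6],[-0.0308,0.0041,0,0,0,0,0.6],[0,0,0,0,0,0,0.6],[0,0,0,0,0,0,0.6],[0,0,0.02,0,0,0,0.6],[0,0,0.02,0,0,0,0.6],[0,0,0.01,0,0,0,0.6],[0,0,0,0,0,0,0.6],[0,0,0,0,0,0,0.6]]])

```text
clock: 28.45
tcp_pos: [0.5502, -0.2491, 0.0554]
tcp_rot: [2.191, 2.252, 0.0]
wrist_force: [-0.3, 0.2, -0.3]
grip_width: 0.599
grip_force: 0.0
```

```bash
python3 go.py .5495 -.2485 .007 1.6; python3 - <<'E'
from plant import *
import cv2
c=camera("scene")
cv2.imwrite("pics/g5.png",cv2.resize(c["color"][160:240,310:410],(600,480),interpolation=cv2.INTER_CUBIC))
E
```

```text
t 28.45 tcp [ 0.5502 -0.2491  0.0554] yaw 1.6 tilt xy [0. 0.] q [-0.56  0.45 -0.12  1.    0.    0.99] w 0.599
turn units -0.0 shift [ 0.0007 -0.0007  0.0484] dist 0.048
```

View pics/g5.png

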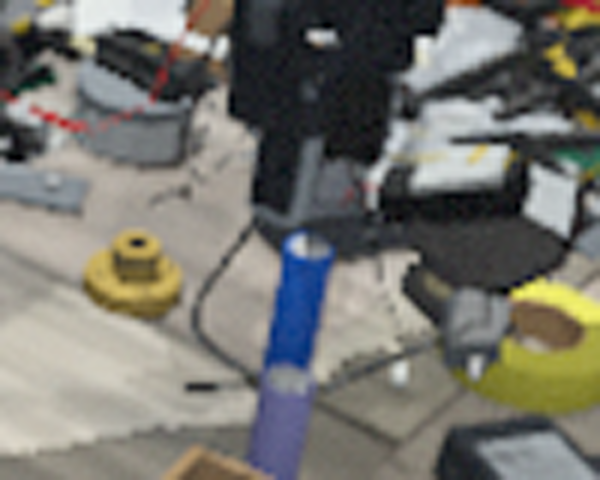

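The blue cell's top at (308,243) sits between the finger tips, and violet at (285,400) is clear in front. I'll descend and grip.

Emit:
drive_tool(moves=[[[0.0005,-0.0005,0.016,0,0,0,0.6],[0,0,0.016,0,0,0,0.6],[0,0,0.016,0,0,0,0.6],[0,0,0,0,0,0,0.45],[0,0,0,0,0,0,0.35],[0,0,0,0,0,0,0.25],[0,0,0,0,0,0,0],[0,0,0,0,0,0,0],[0,0,0,0,0,0,0]]])

```text
clock: 29.4
tcp_pos: [0.5506, -0.25, 0.0084]
tcp_rot: [2.19, 2.249, 0.001]
wrist_force: [-0.2, 1.1, 6.2]
grip_width: 0.188
grip_force: 58.6
```

```bash
python3 go.py .5495 -.2485 .13 1.6 .475 0 .13 1.6 .4211 .2102 .10 1.6 .4211 .2102 .06 1.6
```

```text
t 29.4 tcp [ 0.5506 -0.25    0.0084] yaw 1.5 tilt xy [ 0.002 -0.001] q [-0.56  0.49 -0.18  0.9   0.    0.99] w 0.188
turn units -0.02 shift [ 0.0016 -0.0011 -0.1216] dist 0.122
turn units -0.0 shift [ 0.2505 -0.0675 -0.    ] dist 0.259
turn units -0.0 shift [ 0.2116 -0.048   0.03  ] dist 0.219
turn units -0.0 shift [0.   0.   0.04] dist 0.04
```

Emit:
drive_tool(moves=[[[0,0,-0.04,0,0,0,0],[0,0,-0.042,0,0,0,0],[0,0,-0.04,0,0,0,0],[0.0421,-0.0114,0,0,0,0,0],[0.0421,-0.0114,0,0,0,0,0],[0.0421,-0.0114,0,0,0,0,0],[0.0421,-0.0114,0,0,0,0,0],[0.0421,-0.0114,0,0,0,0,0],[0.0421,-0.0114,0,0,0,0,0],[0.0423,-0.0096,0.006,0,0,0,0],[0.0423,-0.0096,0.006,0,0,0,0],[0.0423,-0.0096,0.006,0,0,0,0],[0.0423,-0.0096,0.006,0,0,0,0],[0.0423,-0.0096,0.006,0,0,0,0],[0,0,0.02,0,0,0,0],[0,0,0.02,0,0,0,0],[0,0,0,0,0,0,0],[0,0,0,0,0,0,0],[0,0,0,0,0,0,0],[0,0,0,0,0,0,0]]])

```text
clock: 31.4
tcp_pos: [0.4219, 0.2114, 0.06]
tcp_rot: [2.192, 2.249, 0.003]
wrist_force: [0.5, -0.0, -1.1]
grip_width: 0.19
grip_force: 58.7
```

```bash
python3 go.py .4211 .2102 .035 1.5; python3 - <<'E'
from m import *
from plant import *
s=camera("scene"); P=cloud(s); hs=cv2.cvtColor(s["color"],cv2.COLOR_BGR2HSV).astype(int)
m=(hs[...,0]>103)&(hs[...,0]<125)&(hs[...,1]>110)&(abs(P[...,0]-.42)<.06)&(abs(P[...,1]-.21)<.06)&(P[...,2]>.03)
q=P[m]; print(len(q))
for lo in (.03,.05,.07,.09):
    k=q[(q[:,2]>lo)&(q[:,2]<=lo+.02)]
    if len(k): med=np.median(k,0); d=med[:2]-s["pose"][:2,3]; d/=np.linalg.norm(d); print(med.round(4),(med[:2]+d*.0075).round(4),len(k))
print(q[:,2].min() if len(q) else '')
E
```

```text
t 31.4 tcp [0.4219 0.2114 0.06  ] yaw 1.5 tilt xy [0.002 0.001] q [ 0.29  0.21 -0.45  0.91  0.    1.84] w 0.19
turn units -0.01 shift [-0.0011 -0.0009  0.025 ] dist 0.025
129
[0.4246 0.2541 0.0303] [0.4288 0.2603] 1
[0.4156 0.2027 0.0628] [0.4199 0.2088] 31
[0.4154 0.2028 0.0798] [0.4198 0.209 ] 34
[0.4192 0.2014 0.101 ] [0.4236 0.2075] 30
0.03026982632149633
```

The cell's axis is at (0.420, 0.209), upright and on the well centre. I'll lower it.

Emit:
drive_tool(moves=[[[0,0,0.015,0,0,0,0],[0,0,0.015,0,0,0,0],[0,0,0.006,0,0,0,0],[0,0,0.003,0,0,0,0],[0,0,0.002,0,0,0,0],[0,0,0,0,0,0,0],[0,0,0,0,0,0,0]]])

```text
clock: 32.15
tcp_pos: [0.4215, 0.2116, 0.0186]
tcp_rot: [2.191, 2.25, 0.002]
wrist_force: [-1.3, -0.1, 1.8]
grip_width: 0.192
grip_force: 58.8
```

```bash
python3 go.py .4211 .2102 .018 1.5; python3 -c "
from plant import *;print(get_obs()['wrist_force'])"
```

```text
t 32.15 tcp [0.4215 0.2116 0.0186] yaw 1.5 tilt xy [0.001 0.   ] q [ 0.29  0.25 -0.51  0.8   0.    1.84] w 0.192
turn units 0.0 shift [-0.0014 -0.0004  0.0006] dist 0.002
[-1.34724715 -0.12184577  1.79884734]
```

Contact with the floor. I'll release slowly, raise, and move clear to check.

Emit:
drive_tool(moves=[[[0,0,0,0,0,0,0.2],[0,0,0,0,0,0,0.26],[0,0,0,0,0,0,0.35],[0,0,0,0,0,0,0.5],[0,0,0,0,0,0,0.55],[0,0,-0.02,0,0,0,0.55],[0,0,-0.04,0,0,0,0.55],[0,0,-0.045,0,0,0,0.55],[-0.04,0.015,0,0,0,0,0.55],[-0.04,0.015,0,0,0,0,0.55],[-0.04,0.015,0,0,0,0,0.55],[-0.04,0.015,0,0,0,0,0.55],[-0.04,0.01,0,0,0,0,0.55],[-0.04,0,0,0,0,0,0.55],[-0.04,0,0,0,0,0,0.55],[-0.04,0,0,0,0,0,0.55],[-0.03,0,0,0,0,0,0.55],[0,0,0,0,0,0,0.55],[0,0,0,0,0,0,0.55]]])

```text
clock: 34.05
tcp_pos: [0.4998, -0.1369, 0.1226]
tcp_rot: [-2.193, -2.248, -0.0]
wrist_force: [-0.0, 0.4, 0.3]
grip_width: 0.547
grip_force: 0.0
```

```bash
python3 - <<'E'
from m import *
from plant import *
cs=[camera("top") for _ in range(5)]; c=cs[0]; c["color"]=np.mean([k["color"] for k in cs],0).astype(np.uint8); s=camera("scene")
z=np.median([cloud(k) for k in cs],0)
a=cv2.resize(c["color"][180:225,120:225],(700,300),interpolation=cv2.INTER_CUBIC); b=cv2.resize(s["color"][125:200,140:315],(700,300),interpolation=cv2.INTER_CUBIC)
cv2.imwrite("pics/fin.png",cv2.vconcat([a,b]))
G=cv2.cvtColor(c["color"],cv2.COLOR_BGR2GRAY).astype(float);r=[]
for u,v in ((193,201),(205,200)):
    w=G[v-2:v+3,u-2:u+4]; k=np.clip(205-w,0,None); yy,xx=np.mgrid[v-2:v+3,u-2:u+4]; r.append(onplane(c,[[(k*xx).sum()/k.sum(),(k*yy).sum()/k.sum()]],.038)[0]); h=z[v-6:v+7,u-5:u+6].reshape(-1,3)
    print(r[-1].round(4),"boss z",np.median(h[h[:,2]>.033][:,2]).round(4),"flange",np.median(h[(h[:,2]>.018)&(h[:,2]<.03)][:,2]).round(4))
print("dist",np.linalg.norm(r[0]-r[1]).round(4))
h=z[185:215,150:185].reshape(-1,3); h=h[h[:,2]>.06]; print("cell top",np.median(h,0).round(4),len(h))
h=z[190:215,125:155].reshape(-1,3); h=h[(h[:,2]>.028)&(h[:,2]<.045)]; print("ctrl",h.min(0).round(3),h.max(0).round(3))
E
```

```text
[0.42   0.1159 0.038 ] boss z 0.0378 flange 0.0239
[0.4228 0.0798 0.038 ] boss z 0.0379 flange 0.0242
dist 0.0363
cell top [0.4202 0.2095 0.0748] 38
ctrl [0.405 0.256 0.029] [0.434 0.312 0.038]
```

View pics/fin.png

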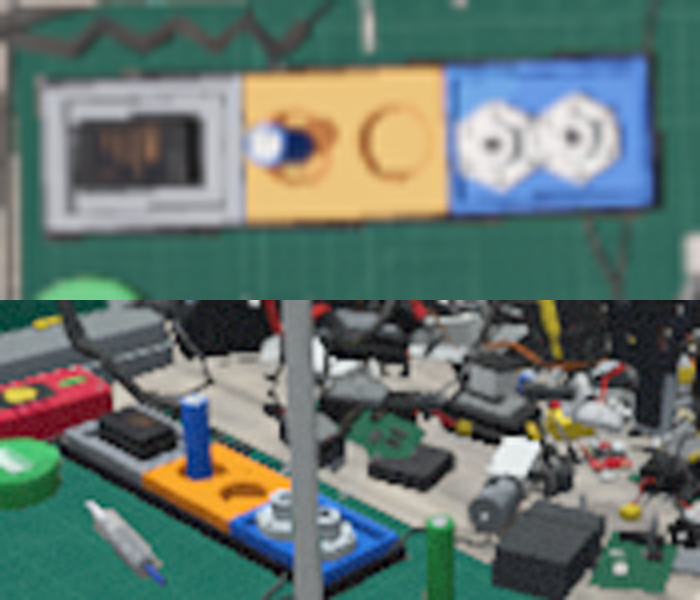

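All parts are in place: the controller at (135,150) is square in the grey recess, the cell at (195,435) stands upright in its well, and both hubs are flat and touching at 36.3 mm.

```bash
python3 -c "
from plant import *
print(finish_job())"
```

```text
the job is handed in; nothing more can be done
None
```

I handed the job in at about 34 s, with the controller in the grey recess, the blue cell upright in an orange well and both hex hubs flat and touching (36.3 mm apart) in the blue recess; I never gripped or knowingly touched the look-alikes, and no verdict came back.

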